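# Load the chocolate warming box and set its thumbwheel

## Robot

A 6-joint arm with a two-finger parallel gripper is mounted at the origin on a cart in front of the work surface, level with it; the furniture and walls round the work are solid. World frame = base frame: x ahead of the robot, y to its left, z up, the work surface at z = 0. Lengths are in m, angles in rad, forces in N, time in s.
With the tool pointing down it reaches from about 0.3 to 0.95 m from the base axis. Payload 3.1 kg.
Tool frame: the origin (TCP) lies between the finger pads; the fingertips stand 25 mm ahead of it and the grasp point (between the pads) lies 6 mm ahead of it; z points along the fingers, y is the direction in which the jaws open and shut (so a half turn about z gives the same grasp; the last joint's range is limited). The gripper opens to 85 mm and grips with 20 to 120 N. Pads are 22 mm wide; open, the fingers measure 114 mm over their backs; the gripper's body (76 mm by 85 mm) begins 54 mm behind the grasp point. The pads swing forward as they close: fully open they stand 13 mm farther back than shut.
Start: joints at [-1.22, 0.308, 1.634, -0, 1.2, -0.07], TCP at [0.255, -0.57, 0.256] pointing down, gripper open.
Joint ranges: [-3.06, 3.06], [-0.79, 1.96], [0.05, 2.63], [-1.19, 4.34], [0.05, 2.64], [-2.94, 2.94]. Speed limits (rad/s): [2.79, 2.79, 3.14, 3.14, 3.14, 3.14].

## Interface

Orientations are given as a 3x3 rotation matrix whose columns are the frame's x, y, z axes.
In Python, from workcell import telemetry, imaging, sign_off gives the robot as it stands. The module is installed in compiled form; this text tells all that it offers.
- The arm moves only by the tool servo_tool, never from a script. Its argument "moves" is a list of rows, each a list of 2 entries, a list of its own where there are three numbers: the shift along the world's x, y, z in mm, then the turn about the world's z in degrees. In form: [[[tx, ty, tz], twist], ...]. A call has 1 to 20 rows; each row is the pose to reach, as a shift and turn from the pose measured when the call began; what a row does not reach only later rows make up. A row lasts 1/8 s, in which the tool goes at most 62.5 mm and 10.7 degrees, less where a joint would pass 70% of its speed; a pose out of reach is approached as far as the arm can. A call with a gripper value outside its range is refused whole. "claw" is the opening, from -1 (shut) to 1 (fully open), so that 0 is half open, set as the call begins (left out, the last holds). The fingers move at their own pace and stop on an object; the grip force is fixed at half the most. Time passes only in rows, so rows that repeat a pose let the fingers close. It gives the time, the measured TCP pose, the force and the opening at its end, in the units of the state.
- telemetry.read_state(): the state, without advancing time (a new reading comes with each control period).
- imaging.read_camera(name): name is "scene" or "top" or "wrist"; returns a dict with "pixels" (384x512x3 uint8, blue, green, red), "fovy" (degrees; the focal length in pixels is half the picture's height over the tangent of half this angle, whatever the lens; pixels are square), "cx", "cy" (the principal point, pixels), "xyz" and "attitude" of the camera in the world. Camera axes: x right, y down, z forward; pixel columns grow to the right and rows downward; lengths in m; the calibration is good to about 2 mm. The wrist camera is an equidistant fisheye: a pixel r from the principal point sees the ray r / f radians off the axis. A picture is of the moment at which its call begins. There is no depth.
- sign_off(): hands the job in, once; it reports no verdict.
Trained networks look in a picture, given as the dict that the camera call returned (one of the last four; its "shot" number tells which), for a name from the list of things; names that differ only in an ending like _2 or _b are one class to them, and where a whole thing is asked for, a point or a joint stands for the part that bears it (a point fixed in the world has none). Each returns a list of dicts, best first, with "conf" (0 to 1); they miss things now and then, are a little off and sometimes report something else, mostly with a low value. They report only what shows in the picture. A call takes as long as a camera call.
- imaging.boxes_of(picture, thing): "at" ([x, y, z] in m, in the coordinates of the camera as it stood for that picture, good to about 4 mm: the middle of the surface that is visible of it).
- imaging.outline_of(picture, thing): "region" (384x512 bool, what is visible of it).
The state is a dict: "time": time; "q": joint angles; "joint_velocities": joint speeds; "joint_efforts": joint torques, N m; "tcp_pos": TCP position; "eef_rot": TCP orientation; "wrist_force": force on the tool from outside, world axes, zero at the start; "wrist_torque": the same for the moment, N m; "width": finger opening in m.
Only numpy, scipy, OpenCV 4.12 (cv2) and the standard library are available. Lean on these libraries where they do the work, as an engineer would, in place of code of your own. Each camera call takes 0.05 s, during which the arm holds its last target.

## Task

Roll the warming box's thumbwheel with a fingertip until its white line stands at the index lines, and only then slide the left lid fully open over its neighbour. Lay every piece of chocolate that lies on the near part of the table, left of the box, flat in a well of the open left compartment, one piece to a well, slide the lid fully shut again and finally roll the wheel until its red line stands at the index lines. Leave the wheel on white while the lid is open, keep the right lid shut, and do not disturb the timer or the green-nozzled bottle.

Things in the scene. Friction and masses are not known exactly. Their poses are not given: they have to be found in the camera images.
- warm_box: Steel box fixed to the table, 202 x 424 mm; origin under its centre, x away from the robot, y left along the box, z up, up to 0.1 rad askew. Grey console along its far side, 62 mm high. Left compartment: walls rise to 52 mm (near), 62 mm (far, console), 42 mm (left), 36 mm (right). Four pieces stored in the right compartment are not part of the job, nor are the pieces on the far part of the table behind the wire cutter.
- wheel_top (a point): Topmost point of the thumbwheel's rim, 74 mm above the table (does not turn; the box's axes). Black ribbed wheel, radius 34 mm, 12 mm thick, axis along the box's x; it sticks 12 mm out of a slot 16 mm wide and 56 mm long (along y) in the console's top, which has a black index line on either side of the slot, at its middle.
- thumbwheel (a joint): Wheel angle, rad, stops at -0.6 and 2.3; grows as the top of the rim is rolled to the right (box -y), 34 mm per rad. 0: the white cross line on the rim is at the index lines; 1.2: the red one is. Starts at 0.7 to 1.9. Turns lightly (under 1 N) when a fingertip pressed on top is drawn along; stays where left. A line shows only within 0.87 rad of the top.
- lid_handle (a point): Middle of the left lid's handle: black upright ridge in the middle of the lid, 60 mm long (box x), 14 mm thick (box y), from 48 to 74 mm above the table, this point at 62 mm. The lid is a clear panel 154 x 200 mm with aluminium edges, top 48 mm above the table, on the upper of two tracks. The box's axes.
- lid_left (a joint): How far the left lid has been slid to the right (box -y), m: 0 shut, 0.2 fully open over the right lid. About 1 N of friction; it stays where it is left. Starts between 0 and 0.025.
- lid_right (a joint): The same for the right lid (clear, on the lower track, flush, no handle): 0 shut, grows to the left. It is shut at the start and is to stay shut.
- well_0 (a point): Middle of the floor, 18 mm above the table, of the left near one of the left compartment's four wells: 68 (x) x 70 (y) mm, 8 mm deep (white rim 26 mm above the table). Rim between wells 6 mm (x), 16 mm (y); between well and compartment wall 6 mm (x), 20 mm (y). The box's axes.
- well_1 (a point): Middle of the floor, 18 mm above the table, of the right near one of the left compartment's four wells: 68 (x) x 70 (y) mm, 8 mm deep (white rim 26 mm above the table). Rim between wells 6 mm (x), 16 mm (y); between well and compartment wall 6 mm (x), 20 mm (y). The box's axes.
- well_2 (a point): Middle of the floor, 18 mm above the table, of the left far one of the left compartment's four wells: 68 (x) x 70 (y) mm, 8 mm deep (white rim 26 mm above the table). Rim between wells 6 mm (x), 16 mm (y); between well and compartment wall 6 mm (x), 20 mm (y). The box's axes.
- well_3 (a point): Middle of the floor, 18 mm above the table, of the right far one of the left compartment's four wells: 68 (x) x 70 (y) mm, 8 mm deep (white rim 26 mm above the table). Rim between wells 6 mm (x), 16 mm (y); between well and compartment wall 6 mm (x), 20 mm (y). The box's axes.
- bark_1_mid (a point): Centre (half-way up, 6 mm) of a loose, flat, irregular piece of dark chocolate, 54 x 48 mm (own x, y) and 12 mm thick, about 30 g, lying flat on the table to the left of the box at any yaw, in front of the fixed wire cutter, whose near side stands at x = 0.60 m, 100 mm high. None at the start: this piece is absent.
- bark_2_mid (a point): Centre (half-way up, 6 mm) of a loose, flat, irregular piece of milk chocolate, 52 x 48 mm (own x, y) and 12 mm thick, about 30 g, lying flat on the table to the left of the box at any yaw, in front of the fixed wire cutter, whose near side stands at x = 0.60 m, 100 mm high. None at the start: this piece is absent.
- bark_3_mid (a point): Centre (half-way up, 6 mm) of a loose, flat, irregular piece of dark chocolate, 47 x 54 mm (own x, y) and 12 mm thick, about 30 g, lying flat on the table to the left of the box at any yaw, in front of the fixed wire cutter, whose near side stands at x = 0.60 m, 100 mm high. None at the start: this piece is absent.
- bark_4_mid (a point): Centre (half-way up, 6 mm) of a loose, flat, irregular piece of dark chocolate, 51 x 44 mm (own x, y) and 12 mm thick, about 30 g, lying flat on the table to the left of the box at any yaw, in front of the fixed wire cutter, whose near side stands at x = 0.60 m, 100 mm high. None at the start: this piece is absent.
- bark_5_mid (a point): Centre (half-way up, 6 mm) of a loose, flat, irregular piece of milk chocolate, 48 x 46 mm (own x, y) and 12 mm thick, about 30 g, lying flat on the table to the left of the box at any yaw, in front of the fixed wire cutter, whose near side stands at x = 0.60 m, 100 mm high. None at the start: this piece is absent.
- kitchen_timer: Kitchen timer with red top, 62 mm wide, 48 mm high, just beyond the box; origin under its centre. Leave alone.
- bottle_green: Cream-coloured squeeze bottle with green nozzle, 50 mm wide, 162 mm tall, upright, beyond the loose chocolate; origin under its centre. Leave alone.

How it is judged:
On the way, in this order (a step that is already met when the one before it is completed fails the run):
1. the wheel is set to the white line while the left lid is still shut (value of joint thumbwheel between -0.15 and 0.15 rad and value of joint lid_left below 0.04 m), for 0.3 s.
2. the left lid is slid open over its neighbour, the wheel on white (value of joint thumbwheel between -0.15 and 0.15 rad and value of joint lid_left above 0.17 m), for 0.2 s.
3. every loose piece lies in a well of the left compartment, one to a well, the lid open and the wheel on white (((x of bark_1_mid in the frame of well_0 between -0.02 and 0.02 m and y of bark_1_mid in the frame of well_0 between -0.02 and 0.02 m and z of bark_1_mid in the frame of well_0 between 0 and 0.0095 m) or (x of bark_1_mid in the frame of well_1 between -0.02 and 0.02 m and y of bark_1_mid in the frame of well_1 between -0.02 and 0.02 m and z of bark_1_mid in the frame of well_1 between 0 and 0.0095 m) or (x of bark_1_mid in the frame of well_2 between -0.02 and 0.02 m and y of bark_1_mid in the frame of well_2 between -0.02 and 0.02 m and z of bark_1_mid in the frame of well_2 between 0 and 0.0095 m) or (x of bark_1_mid in the frame of well_3 between -0.02 and 0.02 m and y of bark_1_mid in the frame of well_3 between -0.02 and 0.02 m and z of bark_1_mid in the frame of well_3 between 0 and 0.0095 m)) and ((x of bark_2_mid in the frame of well_0 between -0.02 and 0.02 m and y of bark_2_mid in the frame of well_0 between -0.02 and 0.02 m and z of bark_2_mid in the frame of well_0 between 0 and 0.0095 m) or (x of bark_2_mid in the frame of well_1 between -0.02 and 0.02 m and y of bark_2_mid in the frame of well_1 between -0.02 and 0.02 m and z of bark_2_mid in the frame of well_1 between 0 and 0.0095 m) or (x of bark_2_mid in the frame of well_2 between -0.02 and 0.02 m and y of bark_2_mid in the frame of well_2 between -0.02 and 0.02 m and z of bark_2_mid in the frame of well_2 between 0 and 0.0095 m) or (x of bark_2_mid in the frame of well_3 between -0.02 and 0.02 m and y of bark_2_mid in the frame of well_3 between -0.02 and 0.02 m and z of bark_2_mid in the frame of well_3 between 0 and 0.0095 m)) and ((x of bark_3_mid in the frame of well_0 between -0.02 and 0.02 m and y of bark_3_mid in the frame of well_0 between -0.02 and 0.02 m and z of bark_3_mid in the frame of well_0 between 0 and 0.0095 m) or (x of bark_3_mid in the frame of well_1 between -0.02 and 0.02 m and y of bark_3_mid in the frame of well_1 between -0.02 and 0.02 m and z of bark_3_mid in the frame of well_1 between 0 and 0.0095 m) or (x of bark_3_mid in the frame of well_2 between -0.02 and 0.02 m and y of bark_3_mid in the frame of well_2 between -0.02 and 0.02 m and z of bark_3_mid in the frame of well_2 between 0 and 0.0095 m) or (x of bark_3_mid in the frame of well_3 between -0.02 and 0.02 m and y of bark_3_mid in the frame of well_3 between -0.02 and 0.02 m and z of bark_3_mid in the frame of well_3 between 0 and 0.0095 m)) and ((x of bark_4_mid in the frame of well_0 between -0.02 and 0.02 m and y of bark_4_mid in the frame of well_0 between -0.02 and 0.02 m and z of bark_4_mid in the frame of well_0 between 0 and 0.0095 m) or (x of bark_4_mid in the frame of well_1 between -0.02 and 0.02 m and y of bark_4_mid in the frame of well_1 between -0.02 and 0.02 m and z of bark_4_mid in the frame of well_1 between 0 and 0.0095 m) or (x of bark_4_mid in the frame of well_2 between -0.02 and 0.02 m and y of bark_4_mid in the frame of well_2 between -0.02 and 0.02 m and z of bark_4_mid in the frame of well_2 between 0 and 0.0095 m) or (x of bark_4_mid in the frame of well_3 between -0.02 and 0.02 m and y of bark_4_mid in the frame of well_3 between -0.02 and 0.02 m and z of bark_4_mid in the frame of well_3 between 0 and 0.0095 m)) and ((x of bark_5_mid in the frame of well_0 between -0.02 and 0.02 m and y of bark_5_mid in the frame of well_0 between -0.02 and 0.02 m and z of bark_5_mid in the frame of well_0 between 0 and 0.0095 m) or (x of bark_5_mid in the frame of well_1 between -0.02 and 0.02 m and y of bark_5_mid in the frame of well_1 between -0.02 and 0.02 m and z of bark_5_mid in the frame of well_1 between 0 and 0.0095 m) or (x of bark_5_mid in the frame of well_2 between -0.02 and 0.02 m and y of bark_5_mid in the frame of well_2 between -0.02 and 0.02 m and z of bark_5_mid in the frame of well_2 between 0 and 0.0095 m) or (x of bark_5_mid in the frame of well_3 between -0.02 and 0.02 m and y of bark_5_mid in the frame of well_3 between -0.02 and 0.02 m and z of bark_5_mid in the frame of well_3 between 0 and 0.0095 m)) and value of joint thumbwheel between -0.15 and 0.15 rad and value of joint lid_left above 0.15 m), for 0.2 s.
4. the lid is shut again, the wheel still on white (value of joint thumbwheel between -0.15 and 0.15 rad and value of joint each of lid_left, lid_right below 0.012 m), for 0.2 s.
At the end, for the whole second after the job is handed in: The thumbwheel's red line is within 0.15 rad (5 mm) of the index, both lids are shut to 12 mm, and every loose piece lies flat on the floor of a well of the left compartment, its centre within 20 mm of the well's middle along either side (((x of bark_1_mid in the frame of well_0 between -0.02 and 0.02 m and y of bark_1_mid in the frame of well_0 between -0.02 and 0.02 m and z of bark_1_mid in the frame of well_0 between 0 and 0.0095 m) or (x of bark_1_mid in the frame of well_1 between -0.02 and 0.02 m and y of bark_1_mid in the frame of well_1 between -0.02 and 0.02 m and z of bark_1_mid in the frame of well_1 between 0 and 0.0095 m) or (x of bark_1_mid in the frame of well_2 between -0.02 and 0.02 m and y of bark_1_mid in the frame of well_2 between -0.02 and 0.02 m and z of bark_1_mid in the frame of well_2 between 0 and 0.0095 m) or (x of bark_1_mid in the frame of well_3 between -0.02 and 0.02 m and y of bark_1_mid in the frame of well_3 between -0.02 and 0.02 m and z of bark_1_mid in the frame of well_3 between 0 and 0.0095 m)) and ((x of bark_2_mid in the frame of well_0 between -0.02 and 0.02 m and y of bark_2_mid in the frame of well_0 between -0.02 and 0.02 m and z of bark_2_mid in the frame of well_0 between 0 and 0.0095 m) or (x of bark_2_mid in the frame of well_1 between -0.02 and 0.02 m and y of bark_2_mid in the frame of well_1 between -0.02 and 0.02 m and z of bark_2_mid in the frame of well_1 between 0 and 0.0095 m) or (x of bark_2_mid in the frame of well_2 between -0.02 and 0.02 m and y of bark_2_mid in the frame of well_2 between -0.02 and 0.02 m and z of bark_2_mid in the frame of well_2 between 0 and 0.0095 m) or (x of bark_2_mid in the frame of well_3 between -0.02 and 0.02 m and y of bark_2_mid in the frame of well_3 between -0.02 and 0.02 m and z of bark_2_mid in the frame of well_3 between 0 and 0.0095 m)) and ((x of bark_3_mid in the frame of well_0 between -0.02 and 0.02 m and y of bark_3_mid in the frame of well_0 between -0.02 and 0.02 m and z of bark_3_mid in the frame of well_0 between 0 and 0.0095 m) or (x of bark_3_mid in the frame of well_1 between -0.02 and 0.02 m and y of bark_3_mid in the frame of well_1 between -0.02 and 0.02 m and z of bark_3_mid in the frame of well_1 between 0 and 0.0095 m) or (x of bark_3_mid in the frame of well_2 between -0.02 and 0.02 m and y of bark_3_mid in the frame of well_2 between -0.02 and 0.02 m and z of bark_3_mid in the frame of well_2 between 0 and 0.0095 m) or (x of bark_3_mid in the frame of well_3 between -0.02 and 0.02 m and y of bark_3_mid in the frame of well_3 between -0.02 and 0.02 m and z of bark_3_mid in the frame of well_3 between 0 and 0.0095 m)) and ((x of bark_4_mid in the frame of well_0 between -0.02 and 0.02 m and y of bark_4_mid in the frame of well_0 between -0.02 and 0.02 m and z of bark_4_mid in the frame of well_0 between 0 and 0.0095 m) or (x of bark_4_mid in the frame of well_1 between -0.02 and 0.02 m and y of bark_4_mid in the frame of well_1 between -0.02 and 0.02 m and z of bark_4_mid in the frame of well_1 between 0 and 0.0095 m) or (x of bark_4_mid in the frame of well_2 between -0.02 and 0.02 m and y of bark_4_mid in the frame of well_2 between -0.02 and 0.02 m and z of bark_4_mid in the frame of well_2 between 0 and 0.0095 m) or (x of bark_4_mid in the frame of well_3 between -0.02 and 0.02 m and y of bark_4_mid in the frame of well_3 between -0.02 and 0.02 m and z of bark_4_mid in the frame of well_3 between 0 and 0.0095 m)) and ((x of bark_5_mid in the frame of well_0 between -0.02 and 0.02 m and y of bark_5_mid in the frame of well_0 between -0.02 and 0.02 m and z of bark_5_mid in the frame of well_0 between 0 and 0.0095 m) or (x of bark_5_mid in the frame of well_1 between -0.02 and 0.02 m and y of bark_5_mid in the frame of well_1 between -0.02 and 0.02 m and z of bark_5_mid in the frame of well_1 between 0 and 0.0095 m) or (x of bark_5_mid in the frame of well_2 between -0.02 and 0.02 m and y of bark_5_mid in the frame of well_2 between -0.02 and 0.02 m and z of bark_5_mid in the frame of well_2 between 0 and 0.0095 m) or (x of bark_5_mid in the frame of well_3 between -0.02 and 0.02 m and y of bark_5_mid in the frame of well_3 between -0.02 and 0.02 m and z of bark_5_mid in the frame of well_3 between 0 and 0.0095 m)) and value of joint thumbwheel between 1.05 and 1.35 rad and value of joint each of lid_left, lid_right below 0.012 m); the robot touches nothing.
It fails at once if the timer is moved more than 3 cm (distance of kitchen_timer from where it was at the start of the episode above 0.03 m).
It fails at once if the green-nozzled bottle is moved more than 3 cm (distance of bottle_green from where it was at the start of the episode above 0.03 m).
Of bark_1, bark_2, bark_3, bark_4, bark_5 only 3 to 4 are there at a start; the rules pass over those that are not, and their reading is None.
At some moment in a run one of bark_1, bark_2, bark_3, bark_4, bark_5 may be knocked a few centimetres aside while the robot is not near it.
Once in a run the grip may slacken for a moment while it holds something.
It also fails if it takes over 192 s, if anything falls off the work surface, if the arm or the gripper's body presses on something with over 40 N, if the wrist force passes 120 N, or if a joint passes its speed limit or range.

## Working session

There is one attempt and no reset: what is moved stays moved. The work goes in short steps, Python scripts to look and compute and a tool call to move; the robot and the scene stay as the last step left them, time stands still between calls to the robot, and variables do not carry over. Pictures are saved under pics/ and viewed, and the job is handed in when it is done.

Besides the shell and the picture viewer there is one more tool, called after "Request:" as name(argument=value, ...), one argument or row to a line, values as JSON. servo_tool: Moves the arm, as the interface text tells. Its arguments: {"type":"object","properties":{"moves":{"type":"array","items":{"type":"array"}},"claw":{"type":"number"}},"required":["moves"]}

```bash
mkdir -p pics
cat > h.py <<'E'
import numpy as np, cv2
from workcell import telemetry, imaging
def snap(n,fn=None):
    p=imaging.read_camera(n)
    if fn: cv2.imwrite('pics/'+fn,p['pixels'])
    return p
def toW(p,v):
    return np.array(p['xyz'])+np.array(p['attitude'])@np.array(v)
def foc(p): return 192/np.tan(np.radians(p['fovy'])/2)
def ray(p,u,v,z):
    f=foc(p); d=np.array([(u-p['cx'])/f,(v-p['cy'])/f,1.])
    if p.get('fish'):
        r=np.hypot(u-p['cx'],v-p['cy']);t=r/f
        d=np.array([(u-p['cx'])/r*np.sin(t),(v-p['cy'])/r*np.sin(t),np.cos(t)])
    d=np.array(p['attitude'])@d; o=np.array(p['xyz'])
    return o+d*(z-o[2])/d[2]
def proj(p,w,fish=False):
    c=np.array(p['attitude']).T@(np.array(w)-np.array(p['xyz'])); f=foc(p)
    if fish:
        r=np.hypot(c[0],c[1]);t=np.arctan2(r,c[2]); return p['cx']+c[0]/r*f*t,p['cy']+c[1]/r*f*t
    return p['cx']+f*c[0]/c[2],p['cy']+f*c[1]/c[2]
E
python3 - <<'E'
from h import *
for n in ['top','scene','wrist']:
    p=snap(n,n+'0.png'); print(n,p['fovy'],p['cx'],p['cy'],np.round(p['xyz'],3),np.round(p['attitude'],3).tolist())
    if n!='wrist':
        for t in ['warm_box','wheel_top','thumbwheel','lid_handle','lid_left','well_0','bark_1_mid','bark_2_mid','kitchen_timer','bottle_green']:
            try: print(t,[(round(d['conf'],2),np.round(toW(p,d['at']),3).tolist()) for d in imaging.boxes_of(p,t)])
            except Exception as e: print(t,e)
E
```

```text
top 57.261763097854924 250.1732200601403 184.96192313568022 [0.482 0.058 1.1  ] [[-0.027, -0.995, 0.093], [-1.0, 0.028, 0.001], [-0.004, -0.093, -0.996]]
warm_box [(0.56, [0.486, -0.206, 0.051])]
wheel_top [(0.86, [0.482, -0.212, 0.051]), (0.29, [0.403, 0.266, 0.009])]
thumbwheel []
lid_handle [(0.75, [0.471, -0.11, 0.053])]
lid_left [(0.76, [0.47, -0.107, 0.049]), (0.18, [0.484, -0.211, 0.048])]
well_0 [(0.84, [0.484, -0.206, 0.048])]
bark_1_mid []
bark_2_mid [(0.54, [0.512, 0.181, 0.011])]
kitchen_timer [(0.66, [0.699, -0.214, 0.036]), (0.65, [0.485, -0.21, 0.05])]
bottle_green [(0.66, [0.647, 0.329, 0.101])]
scene 42.55284509282255 252.89880011541777 183.15971960509717 [-0.036  0.893  0.922] [[-0.798, -0.394, 0.457], [-0.603, 0.495, -0.625], [0.02, -0.774, -0.633]]
warm_box []
wheel_top [(0.67, [0.482, -0.151, 0.05])]
thumbwheel [(0.63, [0.566, -0.2, 0.07]), (0.44, [0.48, -0.15, 0.048])]
lid_handle [(0.56, [0.466, -0.101, 0.047])]
lid_left [(0.81, [0.467, -0.098, 0.051])]
well_0 [(0.96, [0.477, -0.149, 0.048]), (0.64, [0.4, 0.277, 0.014])]
bark_1_mid [(0.48, [0.563, -0.197, 0.069])]
bark_2_mid [(0.8, [0.505, 0.192, 0.009]), (0.46, [0.563, -0.198, 0.069])]
kitchen_timer [(0.61, [0.702, -0.21, 0.043])]
bottle_green [(0.73, [0.636, 0.352, 0.084])]
wrist 65.70646984690485 250.62544362288764 189.6512969502303 [ 0.331 -0.537  0.373] [[0.408, -0.866, -0.289], [-0.913, -0.387, -0.13], [0.0, 0.317, -0.949]]
```

View pics/top0.png

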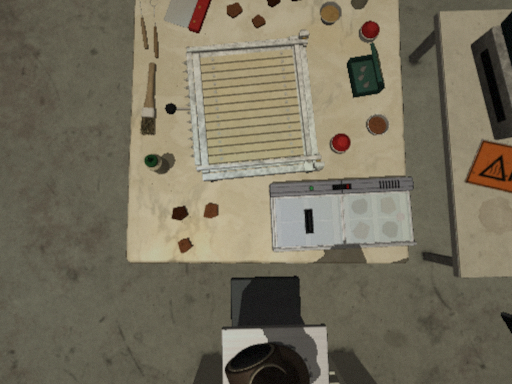

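View pics/scene0.png

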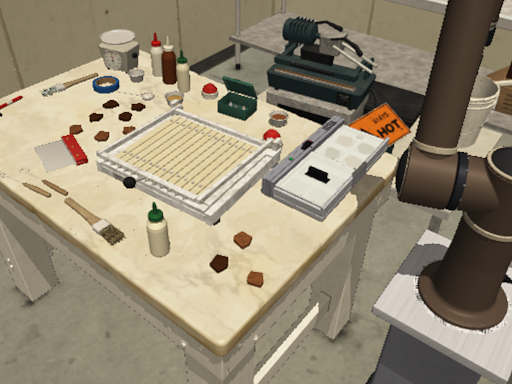

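View pics/wrist0.png

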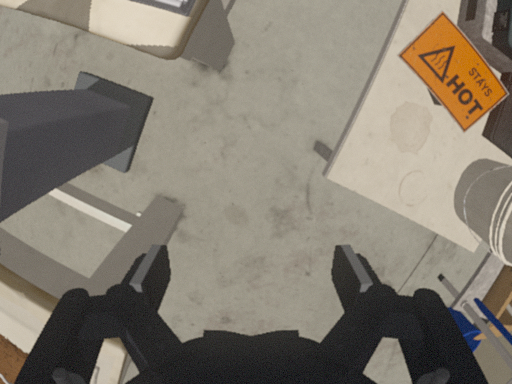

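The top view shows three loose pieces near the table edge at (180,213), (211,210) and (185,244). The box is at x 270–413, y 178–248, its handle at (308,220) and the wheel at about (343,186). I'll zoom in next.

Run:
```python
from h import *
p=snap('top');im=p['pixels']
c=cv2.resize(im[165:260,260:420],None,fx=5,fy=5,interpolation=cv2.INTER_CUBIC);cv2.imwrite('pics/tz.png',c)
s=snap('scene');c=cv2.resize(s['pixels'][110:220,255:395],None,fx=5,fy=5,interpolation=cv2.INTER_CUBIC);cv2.imwrite('pics/sz.png',c)
for cam in (p,s):
  for t in ['bark_1_mid','bark_2_mid','warm_box','lid_left','thumbwheel']:
    for d in imaging.outline_of(cam,t):
        m=d['region'].astype(np.uint8);ys,xs=np.nonzero(m)
        print(t,round(d['conf'],2),len(xs),xs.mean().round(1),ys.mean().round(1),ray(cam,xs.mean(),ys.mean(),0.012).round(3), cv2.minAreaRect(np.c_[xs,ys].astype(np.float32)))
```

```text
bark_1_mid 0.74 118 341.6 186.1 [ 0.572 -0.224  0.012] ((341.5, 186.0), (6.0, 19.0), 90.0)
bark_1_mid 0.45 137 184.6 244.5 [0.406 0.265 0.012] ((184.70001220703125, 244.40003967285156), (12.074766159057617, 12.521980285644531), 63.43495178222656)
bark_1_mid 0.37 166 179.6 212.4 [0.504 0.28  0.012] ((180.0, 212.5), (13.0, 14.0), 90.0)
bark_2_mid 0.62 152 210.8 210.1 [0.509 0.183 0.012] ((210.5, 209.5), (13.0, 13.0), 90.0)
warm_box 0.66 9707 341.6 213.4 [ 0.487 -0.22   0.012] ((342.42645263671875, 213.45590209960938), (68.58895111083984, 144.26510620117188), 87.27368927001953)
warm_box 0.45 3551 377.1 216.9 [ 0.474 -0.328  0.012] ((377.1460266113281, 216.69029235839844), (53.54779815673828, 68.9802017211914), 86.18592071533203)
lid_left 0.6 3603 308.7 220.4 [ 0.469 -0.118  0.012] ((308.716064453125, 220.537353515625), (52.702186584472656, 69.68294525146484), 87.27368927001953)
thumbwheel 0.62 80 341.3 186.0 [ 0.572 -0.223  0.012] ((341.5, 186.0), (17.0, 4.0), 0.0)
bark_1_mid 0.59 2489 315.1 179.0 [ 0.488 -0.137  0.012] ((315.5155944824219, 178.01467895507812), (49.34626388549805, 65.96636199951172), 43.2642936706543)
bark_2_mid 0.73 213 242.3 240.1 [0.504 0.193 0.012] ((242.25003051757812, 239.75003051757812), (15.55634880065918, 14.849242210388184), 45.0)
warm_box 0.81 7062 323.4 168.3 [ 0.496 -0.198  0.012] ((324.23004150390625, 164.3509979248047), (72.35270690917969, 123.30680847167969), 42.137596130371094)
lid_left 0.65 2388 315.0 178.7 [ 0.489 -0.139  0.012] ((314.982177734375, 177.4833526611328), (48.200904846191406, 65.7462387084961), 43.02506637573242)
thumbwheel 0.42 73 306.1 144.7 [ 0.604 -0.271  0.012] ((306.0, 145.00001525878906), (5.656853675842285, 12.727922439575195), 45.0)
```

View pics/tz.png

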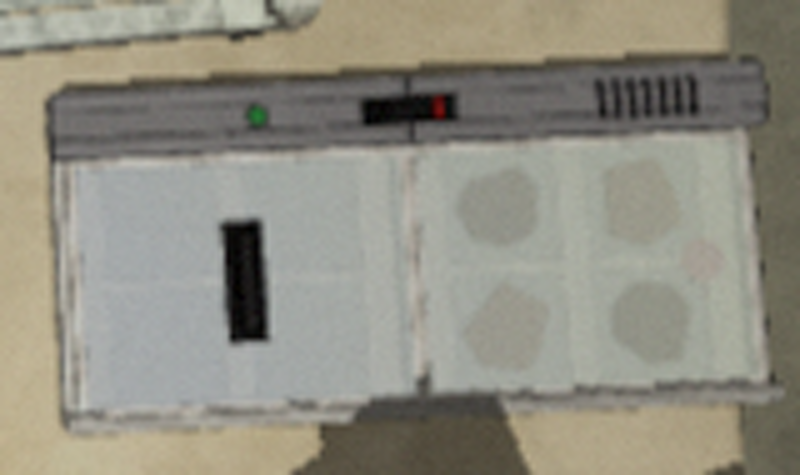

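View pics/sz.png

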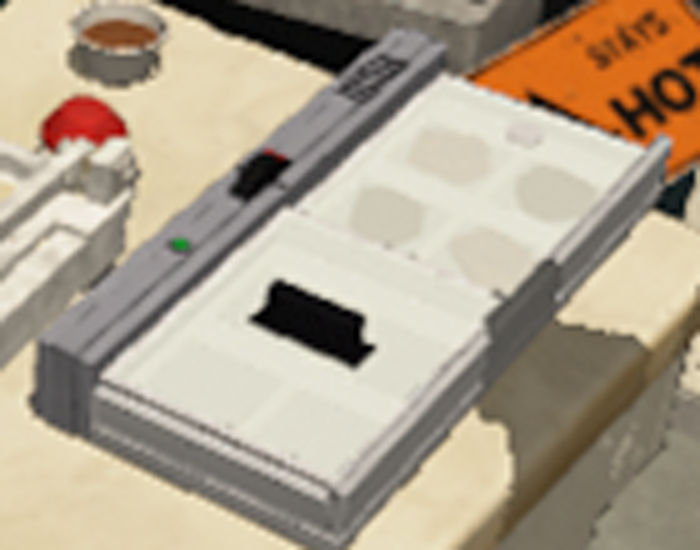

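Run:
```python
from h import *
p=snap('top');
z=lambda X,Y,h:ray(p,260+X/5-.4,165+Y/5-.4,h)
for n,X,Y,h in [('index',411,104,.062),('slotL',363,111,.066),('slotR',456,105,.066),('red',440,107,.07),('hand',245,281,.074),('conFL',52,92,.062),('conFR',760,62,.062),('conNL',52,160,.062),('conNR',765,125,.062),('boxNL',68,425,.05),('boxNR',775,392,.03),('lidL',75,0,.048)]:
    print(n,z(X,Y,h).round(4))
s=snap('scene')
z=lambda X,Y,h:ray(s,255+X/5-.4,110+Y/5-.4,h)
for n,X,Y,h in [('wheel',260,175,.07),('hand',322,308,.074),('handFar',275,285,.074),('handNear',362,318,.074),('conLN',92,365,.062),('conLF',40,345,.062)]:
    print(n,z(X,Y,h).round(4))
for d in imaging.boxes_of(p,'kitchen_timer'): print(d['conf'],toW(p,d['at']))
```

```text
index [ 0.5697 -0.212   0.062 ]
slotL [ 0.566  -0.1824  0.066 ]
slotR [ 0.568  -0.2374  0.066 ]
red [ 0.5668 -0.2268  0.07  ]
hand [ 0.4683 -0.1073  0.074 ]
conFL [5.827e-01 3.000e-04 6.200e-02]
conFR [ 0.589  -0.4201  0.062 ]
conNL [0.5424 0.0017 0.062 ]
conNR [ 0.5515 -0.4204  0.062 ]
boxNL [ 0.3864 -0.0033  0.05  ]
boxNR [ 0.3927 -0.4298  0.03  ]
lidL [ 0.6395 -0.0161  0.048 ]
wheel [ 0.5629 -0.1987  0.07  ]
hand [ 0.4624 -0.1042  0.074 ]
handFar [ 0.4946 -0.1058  0.074 ]
handNear [ 0.4401 -0.1104  0.074 ]
conLN [0.5427 0.0057 0.062 ]
conLF [0.5757 0.0093 0.062 ]
0.57 [ 0.70119545 -0.21598114  0.03523591]
```

```bash
cat > st.py <<'E'
from h import *
s=telemetry.read_state();R=np.array(s['eef_rot'])
print('t',round(s['time'],2),'tcp',(np.array(s['tcp_pos'])*1000).round(1),'yaw_y',np.degrees(np.arctan2(R[1,1],R[0,1])).round(1),'zax',R[:,2].round(3),'F',np.round(s['wrist_force'],1),'w',round(s['width'],4),'q',np.round(s['q'],2))
E
python3 st.py
```

```text
t 1.9 tcp [ 255.3 -570.5  256.3] yaw_y -65.9 zax [-0. -0. -1.] F [ 0.2  0.8 -0.4] w 0.0851 q [-1.22  0.31  1.63 -0.    1.2  -0.07]
```

Request:
servo_tool(
  moves=[
    [[40, 50, 0], -10],
    [[90, 100, 0], -20],
    [[135, 150, 0], -23.1],
    [[180, 200, 0], -23.1],
    [[220, 245, 0], -23.1],
    [[260, 285, -30], -23.1],
    [[290, 320, -70], -23.1],
    [[312, 346, -110], -23.1],
    [[312, 346, -126], -23.1],
    [[312, 346, -126], -23.1],
    [[312, 346, -126], -23.1],
  ],
  claw=-1,
)

```text
time: 3.28
tcp_pos: [0.5677, -0.2261, 0.1318]
eef_rot: [[1.0, 0.016, 0.002], [0.016, -1.0, -0.001], [0.002, 0.001, -1.0]]
wrist_force: [0.1, -0.2, 1.1]
width: 0.0006
```

Run:
```python
import st
from h import *
p=snap('wrist','w1.png')
print(proj(p,[.5665,-.21,.074],True),np.round(p['xyz'],3))
s=snap('scene');cv2.imwrite('pics/s1.png',cv2.resize(s['pixels'][90:220,235:395],None,fx=5,fy=4.6,interpolation=cv2.INTER_CUBIC))
```

```text
t 3.27 tcp [ 567.7 -226.1  131.8] yaw_y -89.1 zax [ 0.002 -0.001 -1.   ] F [ 0.1 -0.2  1.1] w 0.0006 q [-0.45  0.42  1.76 -0.    0.96  1.1 ]
(np.float64(225.7527896840752), np.float64(226.4538678830403)) [ 0.65  -0.225  0.249]
```

View pics/w1.png

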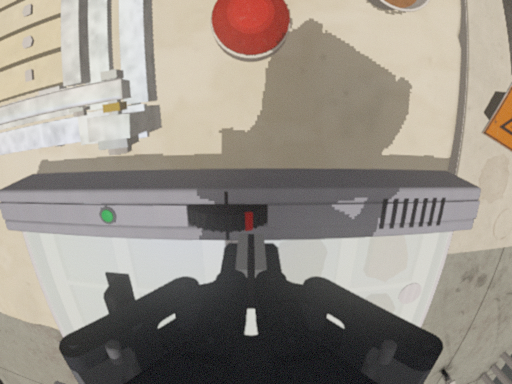

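View pics/s1.png

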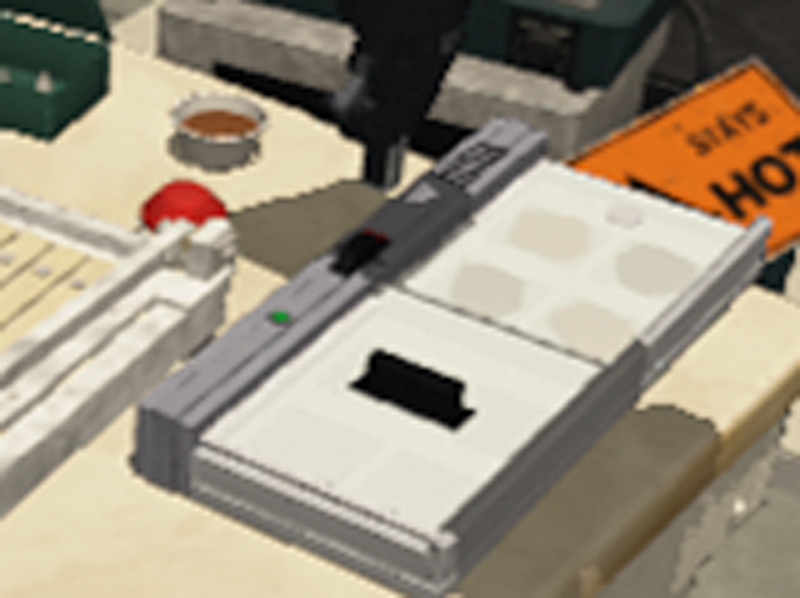

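Run:
```python
from h import *
p=snap('wrist');p['fish']=1
im=p['pixels'];cv2.imwrite('pics/w1z.png',cv2.resize(im[165:245,150:310],None,fx=5,fy=5,interpolation=cv2.INTER_CUBIC))
for u,v,z in [(226,193,.062),(226,204,.07),(226,227,.07),(249,220,.072),(108,215,.062)]: print(u,v,ray(p,u,v,z).round(4))
```

```text
226 193 [ 0.5856 -0.2097  0.062 ]
226 204 [ 0.5808 -0.2103  0.07  ]
226 227 [ 0.5643 -0.21    0.07  ]
249 220 [ 0.5706 -0.2253  0.072 ]
108 215 [ 0.5668 -0.1201  0.062 ]
```

View pics/w1z.png

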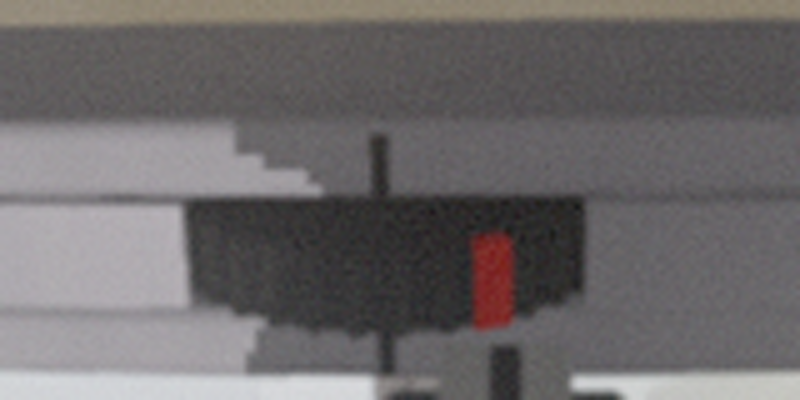

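Request:
servo_tool(
  moves=[
    [[1, 0, -20], 0],
    [[1, 0, -32], 0],
    [[1, 0, -34], 0],
    [[1, 0, -34.5], 0],
    [[1, 4, -34.5], 0],
    [[1, 8, -34.5], 0],
    [[1, 13, -34.5], 0],
    [[1, 18, -34.5], 0],
    [[1, 18, -34.5], 0],
  ],
)

```text
time: 4.55
tcp_pos: [0.5684, -0.2074, 0.0989]
eef_rot: [[1.0, 0.016, 0.001], [0.016, -1.0, -0.001], [0.001, 0.001, -1.0]]
wrist_force: [-4.9, 0.2, 8.0]
width: 0.0001
```

Run:
```python
from h import *
import st
s=snap('scene');cv2.imwrite('pics/s2.png',cv2.resize(s['pixels'][90:220,235:395],None,fx=5,fy=4.6,interpolation=cv2.INTER_CUBIC))
p=snap('wrist');cv2.imwrite('pics/w2z.png',cv2.resize(p['pixels'][150:270,150:310],None,fx=5,fy=5,interpolation=cv2.INTER_CUBIC))
```

```text
t 4.55 tcp [ 568.4 -207.4   98.9] yaw_y -89.1 zax [ 0.001 -0.001 -1.   ] F [-4.9  0.2  8. ] w 0.0001 q [-0.42  0.46  1.78 -0.    0.9   1.13]
```

View pics/w2z.png

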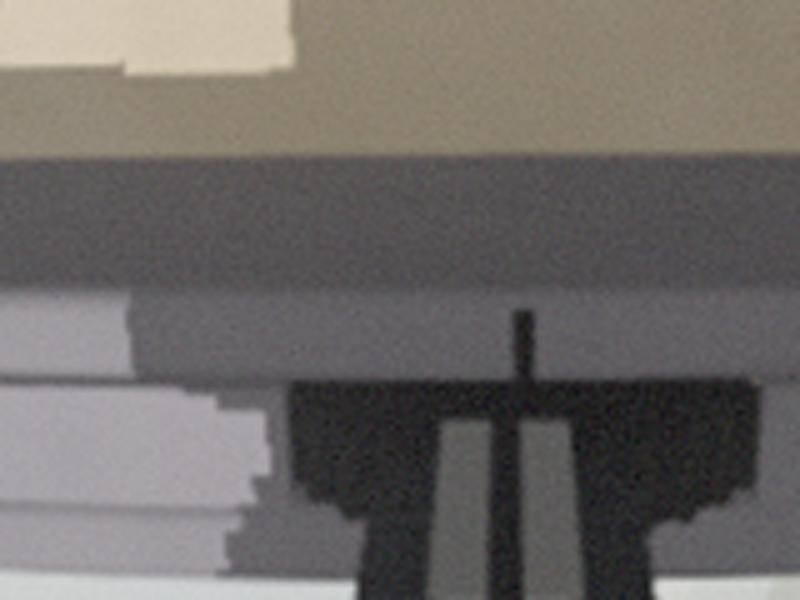

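Request:
servo_tool(
  moves=[
    [[0, 5, 0], 0],
    [[0, 10, 0], 0],
    [[0, 15, 0], 0],
    [[0, 18, 0], 0],
    [[0, 18, 20], 0],
    [[0, -15, 33], 0],
    [[0, -19, 33], 0],
    [[0, -19, 33], 0],
  ],
)

```text
time: 5.65
tcp_pos: [0.5684, -0.2266, 0.1325]
eef_rot: [[1.0, 0.015, 0.002], [0.015, -1.0, -0.001], [0.002, 0.001, -1.0]]
wrist_force: [0.1, -0.3, 0.0]
width: -0.0001
```

Run:
```python
from h import *
import st
p=snap('wrist');cv2.imwrite('pics/w3z.png',cv2.resize(p['pixels'][150:270,150:310],None,fx=5,fy=5,interpolation=cv2.INTER_CUBIC))
```

```text
t 5.65 tcp [ 568.4 -226.6  132.5] yaw_y -89.1 zax [ 0.002 -0.001 -1.   ] F [ 0.1 -0.3  0. ] w -0.0001 q [-0.45  0.42  1.75  0.    0.96  1.1 ]
```

View pics/w3z.png

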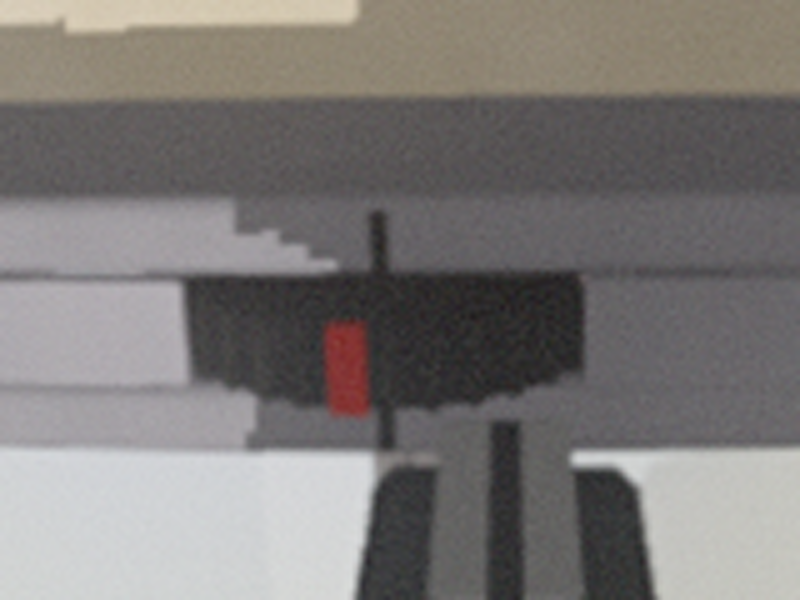

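Request:
servo_tool(
  moves=[
    [[0, 2, -25], 0],
    [[0, 2, -34], 0],
    [[0, 2, -36.2], 0],
    [[0, 7, -36.2], 0],
    [[0, 12, -36.2], 0],
    [[0, 17, -36.2], 0],
    [[0, 22, -36.2], 0],
    [[0, 27, -36.2], 0],
    [[0, 32, -36.2], 0],
    [[0, 37, -36.2], 0],
    [[0, 37, -10], 0],
    [[0, 5, 0], 0],
    [[0, 0, 0], 0],
    [[0, 0, 0], 0],
  ],
)

```text
time: 7.45
tcp_pos: [0.5674, -0.2255, 0.1311]
eef_rot: [[1.0, 0.015, -0.0], [0.015, -1.0, 0.001], [-0.0, -0.001, -1.0]]
wrist_force: [-0.1, -0.4, -0.1]
width: 0.0002
```

Run:
```python
from h import *
import st
p=snap('wrist');cv2.imwrite('pics/w4z.png',cv2.resize(p['pixels'][150:270,150:310],None,fx=5,fy=5,interpolation=cv2.INTER_CUBIC))
```

```text
t 7.45 tcp [ 567.4 -225.5  131.1] yaw_y -89.1 zax [-0.     0.001 -1.   ] F [-0.1 -0.4 -0.1] w 0.0002 q [-0.45  0.42  1.76  0.    0.96  1.11]
```

View pics/w4z.png

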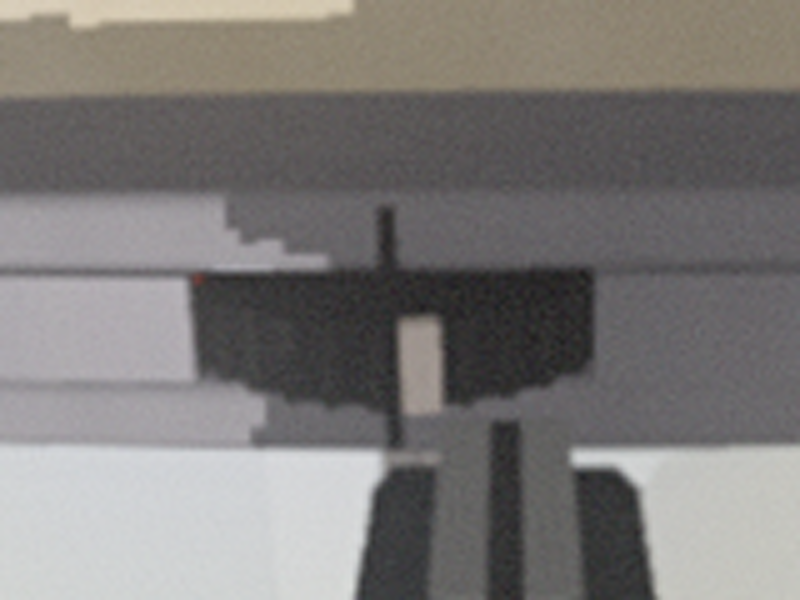

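Request:
servo_tool(
  moves=[
    [[1, 13, -25], 0],
    [[1, 13, -34], 0],
    [[1, 13, -34.8], 0],
    [[1, 13, -34.8], 0],
    [[1, 16, -34.8], 0],
    [[1, 18.5, -34.8], 0],
    [[1, 18.5, -34.8], 0],
    [[1, 18.5, -10], 0],
    [[0, 0, 0], 0],
    [[0, 0, 0], 0],
    [[0, 0, 0], 0],
  ],
)

```text
time: 8.88
tcp_pos: [0.5663, -0.225, 0.1296]
eef_rot: [[1.0, 0.015, -0.003], [0.015, -1.0, 0.003], [-0.003, -0.003, -1.0]]
wrist_force: [0.0, 0.2, 0.5]
width: -0.0001
```

Run:
```python
from h import *
import st
p=snap('wrist');cv2.imwrite('pics/w5z.png',cv2.resize(p['pixels'][150:270,150:310],None,fx=5,fy=5,interpolation=cv2.INTER_CUBIC))
```

```text
t 8.88 tcp [ 566.3 -225.   129.6] yaw_y -89.2 zax [-0.003  0.003 -1.   ] F [0.  0.2 0.5] w -0.0001 q [-0.45  0.42  1.76  0.    0.96  1.11]
```

View pics/w5z.png

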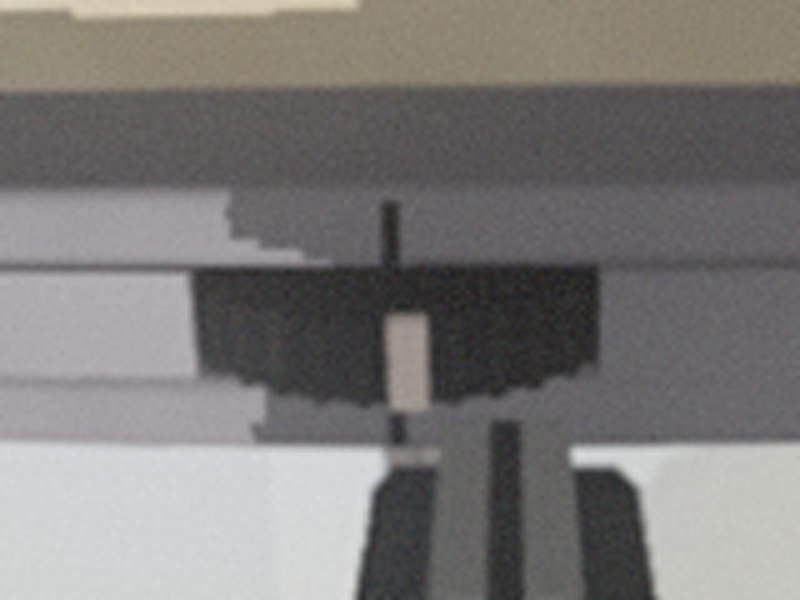

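Request:
servo_tool(
  moves=[
    [[1, 12, -25], 0],
    [[1, 12, -33], 0],
    [[1, 12, -33.8], 0],
    [[1, 12, -33.8], 0],
    [[1, 15, -33.8], 0],
    [[1, 18.5, -33.8], 0],
    [[1, 18.5, -33.8], 0],
    [[1, 18.5, -10], 0],
    [[0, 0, 0], 0],
    [[0, 0, 0], 0],
    [[0, 0, 0], 0],
  ],
)

```text
time: 10.3
tcp_pos: [0.5654, -0.2247, 0.1282]
eef_rot: [[1.0, 0.014, -0.005], [0.014, -1.0, 0.004], [-0.005, -0.004, -1.0]]
wrist_force: [-0.4, 0.2, -0.8]
width: -0.0002
```

Run:
```python
from h import *
import st
p=snap('wrist');cv2.imwrite('pics/w6z.png',cv2.resize(p['pixels'][150:270,150:310],None,fx=5,fy=5,interpolation=cv2.INTER_CUBIC))
```

```text
t 10.3 tcp [ 565.4 -224.7  128.2] yaw_y -89.2 zax [-0.005  0.004 -1.   ] F [-0.4  0.2 -0.8] w -0.0002 q [-0.45  0.43  1.76  0.    0.96  1.11]
```

View pics/w6z.png

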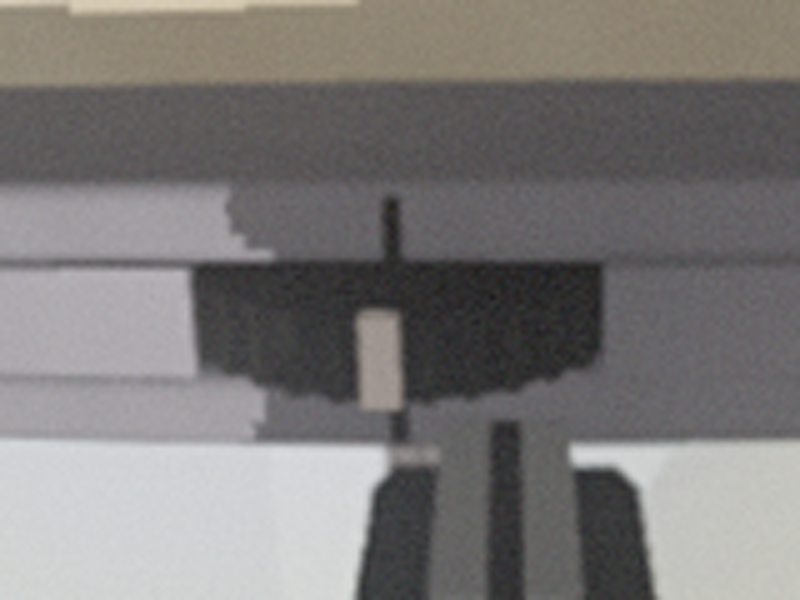

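Request:
servo_tool(
  moves=[
    [[-40, 50, 10], 0],
    [[-80, 100, 10], 0],
    [[-99, 119, 5], 0],
    [[-99, 119, -20], 0],
    [[-99, 119, -40], 0],
    [[-99, 119, -49], 0],
    [[-99, 119, -49], 0],
    [[-99, 119, -49], 0],
  ],
  claw=0,
)

```text
time: 11.35
tcp_pos: [0.4668, -0.1056, 0.0794]
eef_rot: [[1.0, 0.014, -0.005], [0.014, -1.0, 0.004], [-0.005, -0.004, -1.0]]
wrist_force: [-0.3, -0.3, 0.7]
width: 0.0429
```

Request:
servo_tool(
  moves=[
    [[0, 0, 0], 0],
    [[0, 0, 0], 0],
    [[0, 0, 0], 0],
    [[0, 0, 0], 0],
    [[0, 0, 0], 0],
  ],
  claw=-1,
)

```text
time: 11.98
tcp_pos: [0.4677, -0.1077, 0.0806]
eef_rot: [[1.0, 0.016, -0.003], [0.016, -1.0, 0.0], [-0.003, -0.0, -1.0]]
wrist_force: [-1.2, -6.7, 3.0]
width: 0.0127
```

Run:
```python
from h import *
import st
p=snap('wrist','w7.png')
```

```text
t 11.97 tcp [ 467.7 -107.7   80.6] yaw_y -89.1 zax [-0.003  0.    -1.   ] F [-1.2 -6.7  3. ] w 0.0127 q [-0.32  0.29  2.08 -0.    0.77  1.24]
```

View pics/w7.png

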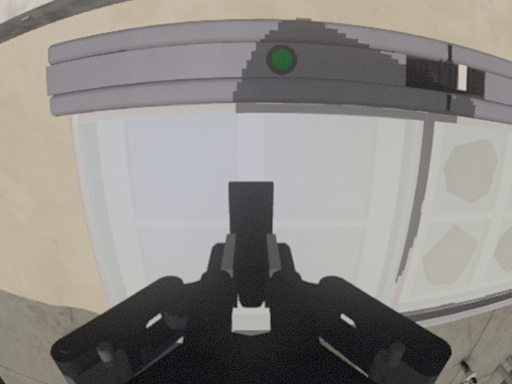

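Request:
servo_tool(
  moves=[
    [[0.3, -20, 0], 0],
    [[0.8, -45, 0], 0],
    [[1.2, -70, 0], 0],
    [[1.7, -95, 0], 0],
    [[2, -120, 0], 0],
    [[2.5, -145, 0], 0],
    [[3, -170, 0], 0],
    [[3.2, -190, 0], 0],
    [[3.4, -200, 0], 0],
    [[3.4, -202, 0], 0],
    [[3.4, -202, 0], 0],
  ],
)

```text
time: 13.4
tcp_pos: [0.4719, -0.3079, 0.0806]
eef_rot: [[1.0, 0.016, -0.002], [0.016, -1.0, 0.003], [-0.002, -0.003, -1.0]]
wrist_force: [5.4, 5.7, -1.6]
width: 0.0128
```

Run:
```python
from h import *
import st
p=snap('wrist','w8.png')
```

```text
t 13.4 tcp [ 471.9 -307.9   80.6] yaw_y -89.1 zax [-0.002  0.003 -1.   ] F [ 5.4  5.7 -1.6] w 0.0128 q [-0.66  0.42  1.89  0.    0.84  0.9 ]
```

View pics/w8.png

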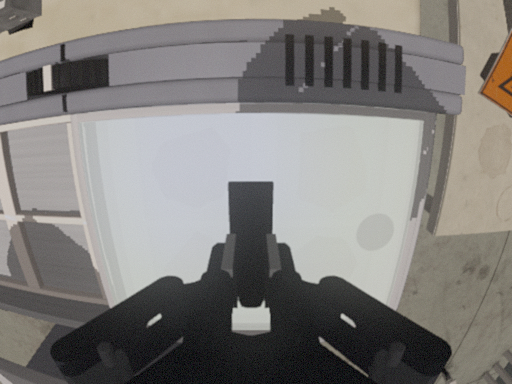

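Request:
servo_tool(
  moves=[
    [[0, 0, 0], 0],
    [[0, 0, 0], 0],
    [[0, 0, 20], 0],
    [[0, 20, 60], 0],
    [[-10, 60, 110], 0],
    [[-20, 110, 150], 0],
    [[-30, 170, 160], 0],
    [[-30, 230, 160], 0],
    [[-30, 290, 160], 0],
    [[-30, 350, 160], 0],
    [[-30, 410, 160], 0],
    [[-30, 460, 160], 0],
    [[-30, 460, 160], 0],
    [[-30, 460, 160], 0],
  ],
  claw=0,
)

```text
time: 15.2
tcp_pos: [0.4417, 0.1516, 0.2407]
eef_rot: [[1.0, 0.016, -0.002], [0.016, -1.0, 0.002], [-0.002, -0.002, -1.0]]
wrist_force: [-0.3, 0.3, -0.5]
width: 0.0426
```

Run:
```python
from h import *
import st
p=snap('top','t9.png');s=snap('scene','s9.png');w=snap('wrist','w9.png')
cv2.imwrite('pics/t9z.png',cv2.resize(p['pixels'][165:260,260:420],None,fx=5,fy=5,interpolation=cv2.INTER_CUBIC))
for cam in (p,s,w):
  if cam is w: cam['fish']=1
  for t in ['bark_1_mid','bark_2_mid','well_0']:
    for d in imaging.outline_of(cam,t):
        m=d['region'].astype(np.uint8);ys,xs=np.nonzero(m)
        if len(xs)<3000 or cam is w: print(t,round(d['conf'],2),len(xs),xs.mean().round(1),ys.mean().round(1),ray(cam,xs.mean(),ys.mean(),0.009).round(3))
```

```text
t 15.2 tcp [441.7 151.6 240.7] yaw_y -89.1 zax [-0.002  0.002 -1.   ] F [-0.3  0.3 -0.5] w 0.0426 q [0.24 0.02 2.01 0.   1.12 1.79]
bark_2_mid 0.66 122 211.0 208.6 [0.513 0.183 0.009]
bark_2_mid 0.56 1832 347.0 146.9 [ 0.496 -0.348  0.009]
bark_2_mid 0.54 228 242.1 239.4 [0.507 0.189 0.009]
bark_2_mid 0.52 897 157.0 232.2 [0.697 0.305 0.009]
bark_2_mid 0.92 1208 222.6 107.0 [0.508 0.185 0.009]
well_0 0.67 22315 438.7 139.5 [ 0.483 -0.103  0.009]
well_0 0.66 775 160.5 189.9 [0.406 0.266 0.009]
well_0 0.23 1061 505.2 170.3 [ 0.446 -0.26   0.009]
```

View pics/t9z.png

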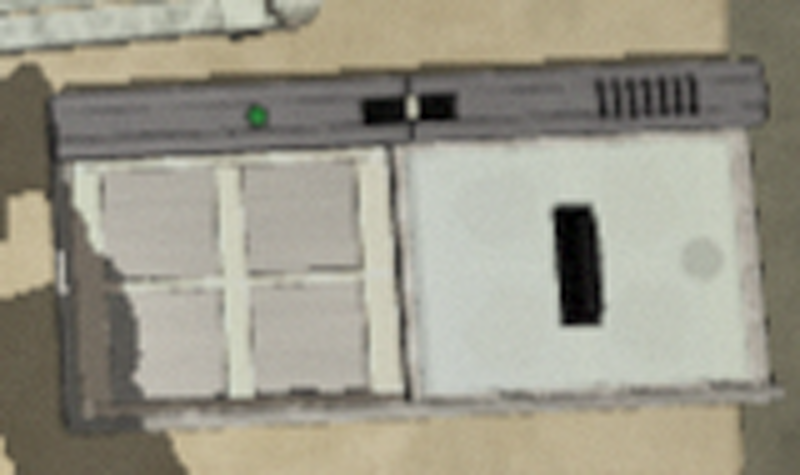

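View pics/w9.png

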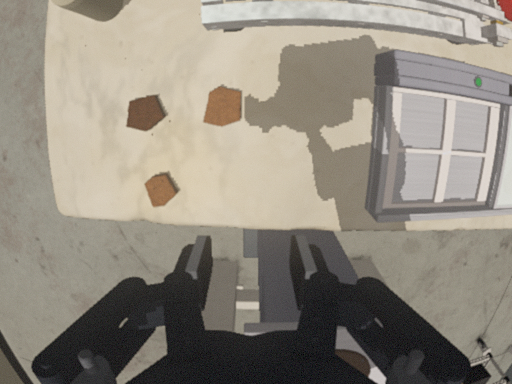

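View pics/t9.png

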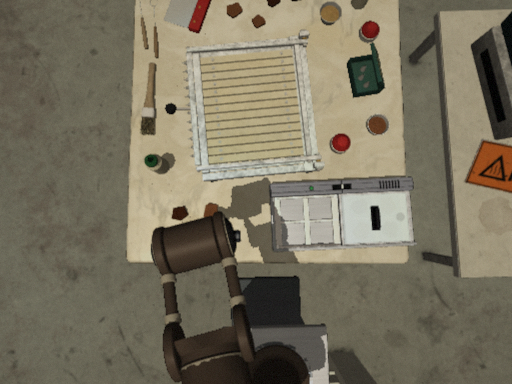

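Run:
```python
from h import *
p=snap('top');w=snap('wrist');w['fish']=1
print(ray(p,260+235.5/5-.4,165+277/5-.4,.026))
wz=cv2.resize(w['pixels'][40:230,350:512],None,fx=4,fy=3,interpolation=cv2.INTER_CUBIC)
wz=cv2.resize(w['pixels'][40:230,350:512],None,fx=3.15,fy=3.15,interpolation=cv2.INTER_CUBIC);cv2.imwrite('pics/wz9.png',wz)
cv2.imwrite('pics/wb9.png',cv2.resize(w['pixels'][75:220,110:260],None,fx=4,fy=4,interpolation=cv2.INTER_CUBIC))
yw=.017;ax=np.array([np.cos(yw),np.sin(yw)]);ay=np.array([-np.sin(yw),np.cos(yw)])
c=np.array([.468,-.108])
print('wells',[ (c+ax*a*.037+ay*b*.043).round(4) for a,b in[(-1,1),(-1,-1),(1,1),(1,-1)]])
for u,v in [(447,153)]: print(ray(w,u,v,.026))
for t in ['bark_1_mid','bark_2_mid']:
    for d in imaging.outline_of(w,t):
        m=d['region'].astype(np.uint8);ys,xs=np.nonzero(m)
        if len(xs)<3000:
            cn=max(cv2.findContours(m,0,2)[0],key=cv2.contourArea).reshape(-1,2)
            W=np.array([ray(w,a,b,.012)[:2]*1000 for a,b in cn],np.float32)
            print(t,d['conf'],xs.mean(),ys.mean(),cv2.minAreaRect(W),W.min(0),W.max(0)); 
            print(cv2.approxPolyDP(W.reshape(-1,1,2),4,True).reshape(-1,2).round(0).tolist())
```

```text
[ 0.4702606  -0.10941784  0.026     ]
wells [array([ 0.4303, -0.0656]), array([ 0.4317, -0.1516]), array([ 0.5043, -0.0644]), array([ 0.5057, -0.1504])]
[ 0.46876158 -0.10712134  0.026     ]
bark_2_mid 0.66 223.68238213399505 106.60545905707195 ((509.7025146484375, 186.14462280273438), (43.21959686279297, 44.480751037597656), 89.60089111328125) [487.48187 164.63907] [531.9721  207.86806]
[[526.0, 200.0], [491.0, 207.0], [487.0, 186.0], [495.0, 165.0], [528.0, 167.0], [532.0, 190.0]]
```

View pics/wz9.png

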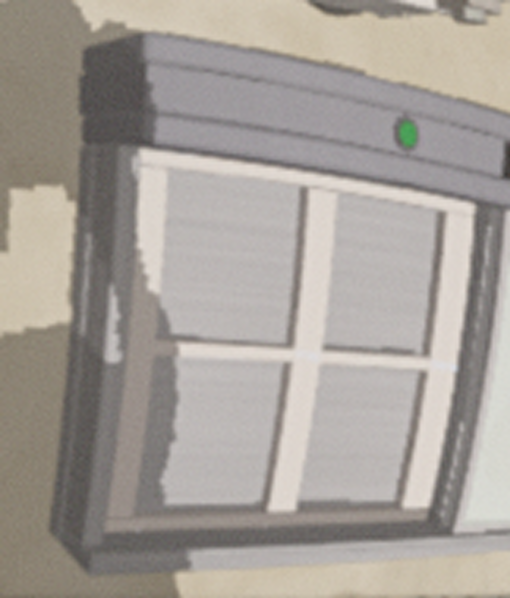

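View pics/wb9.png

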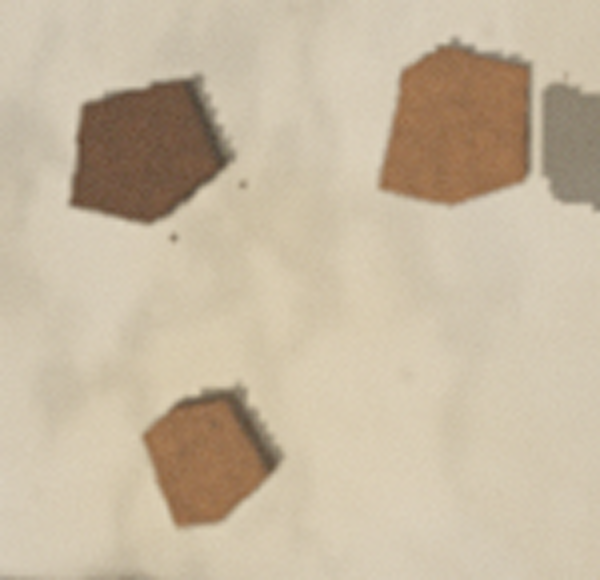

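```bash
cat > seg.py <<'E'
from h import *
def seg(w,roi,fn=None,zt=.012):
    u0,v0,u1,v1=roi
    im=w['pixels'][v0:v1,u0:u1].astype(int)
    hsv=cv2.cvtColor(im.astype(np.uint8),cv2.COLOR_BGR2HSV)
    m=((hsv[...,1]>95)&(hsv[...,2]<200)).astype(np.uint8)
    m=cv2.morphologyEx(m,cv2.MORPH_OPEN,np.ones((3,3)))
    for c in cv2.findContours(m,0,cv2.CHAIN_APPROX_NONE)[0]:
        if cv2.contourArea(c)<150: continue
        c=c.reshape(-1,2)+[u0,v0]
        W=np.array([ray(w,a,b,zt)[:2]*1000 for a,b in c],np.float32)
        M=cv2.moments(W.reshape(-1,1,2));cen=np.array([M['m10'],M['m01']])/M['m00']
        P=cv2.approxPolyDP(W.reshape(-1,1,2),4,True).reshape(-1,2)
        H=cv2.convexHull(W).reshape(-1,2)
        r=cv2.minAreaRect(W)
        ws=[(a,np.ptp(H@[np.cos(np.radians(a)),np.sin(np.radians(a))])) for a in range(0,180,15)]
        print('cen',cen.round(1),'area',round(M['m00']),'rect',np.round(r[1],0),'poly',P.round(0).astype(int).tolist())
        print('  widths by jaw dir',[(a,int(round(x))) for a,x in ws])
E
python3 - <<'E'
from seg import *
w=snap('wrist');w['fish']=1
seg(w,(110,75,260,220))
E
```

```text
cen [406.5 266.5] area 1093 rect [39. 36.] poly [[426, 256], [425, 274], [415, 284], [386, 277], [389, 261], [401, 248]]
  widths by jaw dir [(0, 41), (15, 39), (30, 38), (45, 36), (60, 39), (75, 39), (90, 37), (105, 36), (120, 38), (135, 43), (150, 46), (165, 45)]
cen [503.6 281.2] area 1213 rect [45. 39.] poly [[522, 267], [519, 297], [490, 303], [484, 278], [498, 258]]
  widths by jaw dir [(0, 39), (15, 39), (30, 40), (45, 43), (60, 45), (75, 45), (90, 45), (105, 46), (120, 47), (135, 48), (150, 46), (165, 41)]
cen [509.1 184.2] area 1434 rect [41. 43.] poly [[525, 200], [492, 206], [489, 182], [495, 166], [526, 165], [532, 189]]
  widths by jaw dir [(0, 43), (15, 44), (30, 44), (45, 45), (60, 44), (75, 41), (90, 41), (105, 48), (120, 52), (135, 53), (150, 50), (165, 44)]
```

Request:
servo_tool(
  moves=[
    [[35, 17, -50], -5],
    [[68, 33, -100], -5],
    [[68, 33, -150], -5],
    [[68, 33, -190], -5],
    [[68, 33, -209], -5],
    [[68, 33, -214], -5],
    [[68, 33, -214], -5],
    [[68, 33, -214], -5],
  ],
  claw=0.6,
)

```text
time: 17.05
tcp_pos: [0.5115, 0.1856, 0.0284]
eef_rot: [[0.997, -0.071, 0.002], [-0.071, -0.997, 0.004], [0.002, -0.004, -1.0]]
wrist_force: [-0.1, -0.2, -0.3]
width: 0.0682
```

Run:
```python
from h import *
import st
p=snap('wrist','w10.png')
```

```text
t 17.05 tcp [511.5 185.6  28.4] yaw_y -94.1 zax [ 0.002  0.004 -1.   ] F [-0.1 -0.2 -0.3] w 0.0682 q [0.27 0.48 1.94 0.01 0.71 1.9 ]
```

View pics/w10.png

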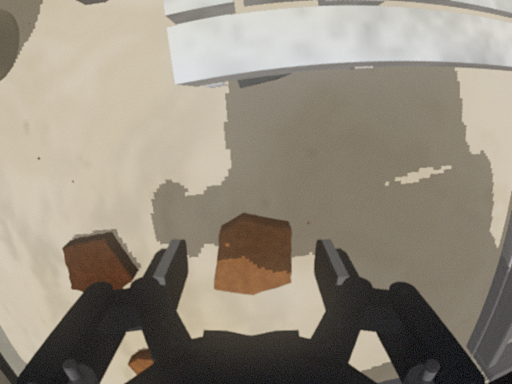

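Request:
servo_tool(
  moves=[
    [[-1, 0, -4.4], 0],
    [[-1, 0, -4.4], 0],
    [[-1, 0, -4.4], 0],
    [[-1, 0, -4.4], 0],
    [[-1, 0, -4.4], 0],
    [[-1, 0, -4.4], 0],
  ],
  claw=-1,
)

```text
time: 17.85
tcp_pos: [0.5108, 0.1854, 0.025]
eef_rot: [[0.997, -0.071, 0.002], [-0.071, -0.997, 0.004], [0.002, -0.004, -1.0]]
wrist_force: [-1.7, -1.3, 6.1]
width: 0.0386
```

Run:
```python
from h import *
import st
p=snap('wrist','w11.png')
```

```text
t 17.85 tcp [510.8 185.4  25. ] yaw_y -94.1 zax [ 0.002  0.004 -1.   ] F [-1.7 -1.3  6.1] w 0.0386 q [0.27 0.49 1.95 0.   0.71 1.9 ]
```

View pics/w11.png

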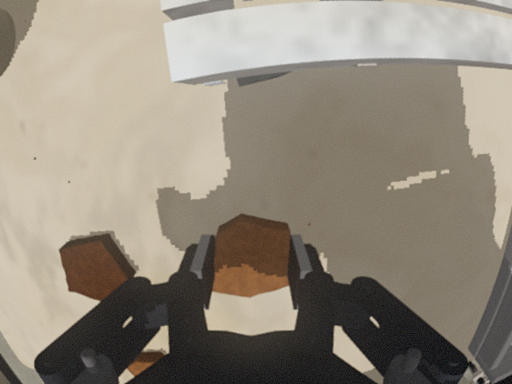

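Request:
servo_tool(
  moves=[
    [[0, 0, 30], 0],
    [[0, -5, 80], 2],
    [[0, -50, 105], 5],
    [[-2, -100, 105], 5],
    [[-4, -150, 105], 5],
    [[-5, -200, 105], 5],
    [[-5, -240, 105], 5],
    [[-5, -250, 90], 5],
    [[-5, -250, 60], 5],
    [[-5, -250, 60], 5],
  ],
)

```text
time: 19.15
tcp_pos: [0.5026, -0.0633, 0.0821]
eef_rot: [[1.0, 0.016, -0.005], [0.016, -1.0, 0.006], [-0.005, -0.006, -1.0]]
wrist_force: [-0.3, -0.3, 0.3]
width: 0.0388
```

Run:
```python
from h import *
import st
p=snap('wrist','w12.png')
```

```text
t 19.15 tcp [502.6 -63.3  82.1] yaw_y -89.1 zax [-0.005  0.006 -1.   ] F [-0.3 -0.3  0.3] w 0.0388 q [-0.21  0.33  2.02  0.01  0.8   1.34]
```

View pics/w12.png

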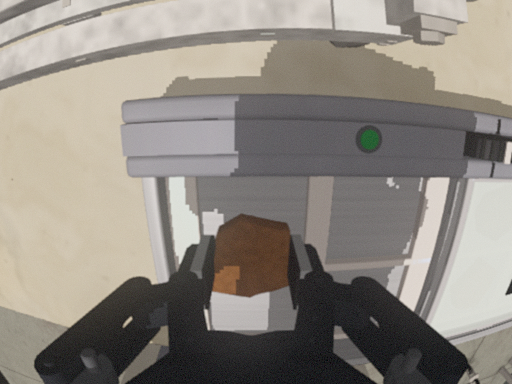

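Request:
servo_tool(
  moves=[
    [[3.5, -1, -15], 0],
    [[3.5, -1, -30], 0],
    [[3.5, -1, -36.5], 0],
    [[3.5, -1, -36.5], 0],
    [[3.5, -1, -36.5], 0],
  ],
)

```text
time: 19.82
tcp_pos: [0.5079, -0.0646, 0.0472]
eef_rot: [[1.0, 0.017, -0.002], [0.017, -1.0, 0.005], [-0.002, -0.005, -1.0]]
wrist_force: [0.3, 0.3, -0.3]
width: 0.0386
```

Request:
servo_tool(
  moves=[
    [[0, 0, 0], 0],
    [[0, 0, 0], 0],
    [[0, 0, 2], 0],
    [[0, 0, 10], 0],
    [[0, 0, 40], 0],
    [[0, 0, 90], 0],
    [[0, 20, 110], 0],
    [[0, 20, 110], 0],
  ],
  claw=0.03,
)

```text
time: 20.82
tcp_pos: [0.5096, -0.0442, 0.1597]
eef_rot: [[1.0, 0.018, 0.004], [0.018, -1.0, 0.004], [0.004, -0.004, -1.0]]
wrist_force: [0.4, 0.3, -0.3]
width: 0.0441
```

Run:
```python
from seg import *
import st
w=snap('wrist','w13.png')
w['fish']=1
```

```text
t 20.82 tcp [509.6 -44.2 159.7] yaw_y -88.9 zax [ 0.004  0.004 -1.   ] F [ 0.4  0.3 -0.3] w 0.0441 q [-0.17  0.21  1.98  0.01  0.95  1.37]
```

View pics/w13.png

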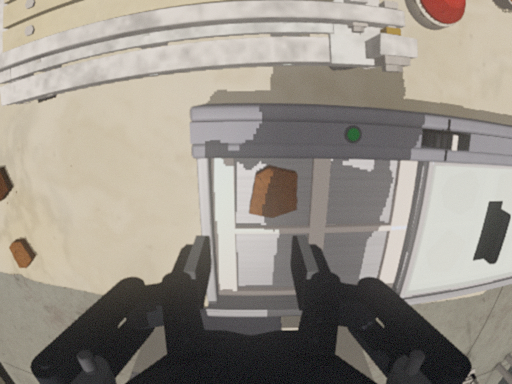

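Request:
servo_tool(
  moves=[
    [[-10, 50, 30], 0],
    [[-30, 100, 50], 0],
    [[-45, 150, 50], 0],
    [[-55, 200, 50], 0],
    [[-60, 250, 50], 0],
    [[-60, 270, 50], 0],
    [[-60, 270, 50], 0],
    [[-60, 270, 50], 0],
  ],
  claw=0.5,
)

```text
time: 21.88
tcp_pos: [0.4477, 0.2243, 0.2067]
eef_rot: [[1.0, 0.018, -0.002], [0.018, -1.0, 0.003], [-0.002, -0.003, -1.0]]
wrist_force: [0.2, -0.7, -0.7]
width: 0.0641
```

Run:
```python
from seg import *
import st
w=snap('wrist','w14.png')
w['fish']=1
seg(w,(0,0,300,235))
t=snap('top')
print('well piece');seg(t,(270,190,342,245),zt=.03)
```

```text
t 21.88 tcp [447.7 224.3 206.7] yaw_y -89.0 zax [-0.002  0.003 -1.   ] F [ 0.2 -0.7 -0.7] w 0.0641 q [0.38 0.13 1.97 0.   1.05 1.93]
cen [406.4 267.2] area 1129 rect [39. 36.] poly [[426, 257], [423, 278], [416, 286], [385, 278], [387, 264], [402, 246]]
  widths by jaw dir [(0, 41), (15, 39), (30, 38), (45, 38), (60, 41), (75, 42), (90, 40), (105, 36), (120, 38), (135, 43), (150, 46), (165, 45)]
cen [503.7 281.6] area 1264 rect [38. 47.] poly [[523, 266], [520, 296], [490, 303], [484, 279], [497, 260]]
  widths by jaw dir [(0, 39), (15, 39), (30, 40), (45, 42), (60, 44), (75, 45), (90, 46), (105, 47), (120, 49), (135, 50), (150, 48), (165, 43)]
well piece
```

View pics/w14.png

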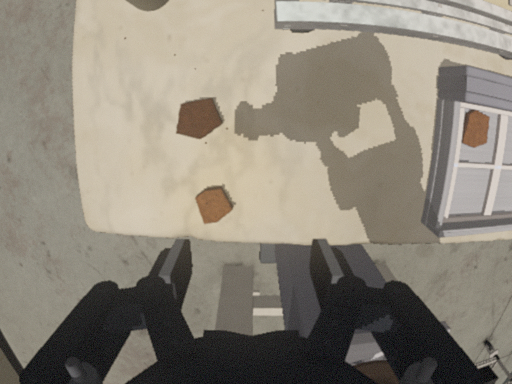

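Request:
servo_tool(
  moves=[
    [[-20, 22, -40], 9],
    [[-41, 43, -90], 18],
    [[-41, 43, -135], 18],
    [[-41, 43, -165], 18],
    [[-41, 43, -178], 18],
    [[-41, 43, -180], 18],
    [[-41, 43, -180], 18],
  ],
  claw=0.55,
)

```text
time: 22.85
tcp_pos: [0.4084, 0.2674, 0.0283]
eef_rot: [[0.946, 0.324, -0.0], [0.324, -0.946, 0.004], [0.001, -0.004, -1.0]]
wrist_force: [0.4, -0.6, 1.0]
width: 0.0661
```

Run:
```python
from seg import *
import st
w=snap('wrist','w15.png')
```

```text
t 22.85 tcp [408.4 267.4  28.3] yaw_y -71.1 zax [-0.     0.004 -1.   ] F [ 0.4 -0.6  1. ] w 0.0661 q [0.49 0.4  2.07 0.01 0.66 1.72]
```

View pics/w15.png

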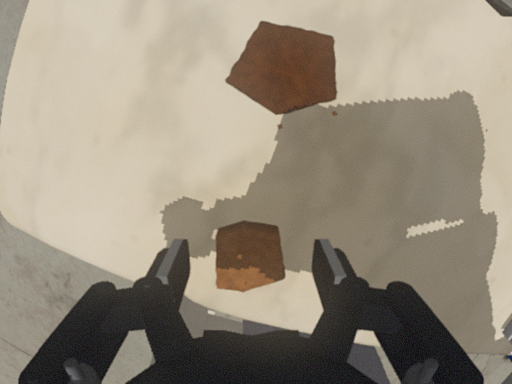

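Piece C sits squarely between the open fingers at (250,256), with parallel sides facing the pads. I'll close on it.

Request:
servo_tool(
  moves=[
    [[0, 0, -2], 0],
    [[0, 0, -2.5], 0],
    [[0, 0, -2.5], 0],
    [[0, 0, -2.5], 0],
    [[0, 0, -2.5], 0],
    [[0, 0, -2.5], 0],
  ],
  claw=-1,
)

```text
time: 23.65
tcp_pos: [0.4093, 0.2684, 0.0277]
eef_rot: [[0.946, 0.325, 0.002], [0.325, -0.946, 0.006], [0.004, -0.005, -1.0]]
wrist_force: [-1.8, 1.1, 9.2]
width: 0.0343
```

Request:
servo_tool(
  moves=[
    [[0, 0, 30], 0],
    [[2, -10, 90], -2],
    [[5, -60, 110], -5],
    [[8, -110, 110], -10],
    [[10, -160, 110], -15],
    [[15, -210, 110], -18],
    [[20, -260, 110], -18],
    [[23, -310, 110], -18],
    [[23, -333, 100], -18],
    [[23, -333, 60], -18],
    [[23, -333, 60], -18],
  ],
)

```text
time: 25.02
tcp_pos: [0.4292, -0.0642, 0.0855]
eef_rot: [[1.0, 0.015, -0.004], [0.015, -1.0, 0.007], [-0.003, -0.007, -1.0]]
wrist_force: [-0.3, 0.4, -0.5]
width: 0.0345
```

Run:
```python
from seg import *
import st
w=snap('wrist','w16.png')
```

```text
t 25.02 tcp [429.2 -64.2  85.5] yaw_y -89.1 zax [-0.004  0.007 -1.   ] F [-0.3  0.4 -0.5] w 0.0345 q [-0.25  0.21  2.18  0.01  0.76  1.3 ]
```

View pics/w16.png

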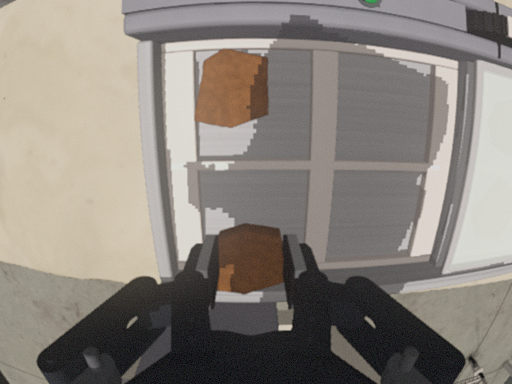

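Request:
servo_tool(
  moves=[
    [[2, -1, -15], 0],
    [[2, -1, -30], 0],
    [[2, -1, -37], 0],
    [[2, -1, -37], 0],
    [[2, -1, -37], 0],
  ],
)

```text
time: 25.7
tcp_pos: [0.433, -0.0653, 0.05]
eef_rot: [[1.0, 0.016, 0.0], [0.016, -1.0, 0.006], [0.0, -0.006, -1.0]]
wrist_force: [-0.4, 0.0, -0.2]
width: 0.0339
```

Request:
servo_tool(
  moves=[
    [[0, 0, 0], 0],
    [[0, 0, 0], 0],
    [[0, 0, 2], 0],
    [[0, 0, 10], 0],
    [[0, 0, 40], 0],
    [[0, 0, 90], 0],
    [[-30, 0, 140], 0],
    [[-30, 0, 140], 0],
  ],
  claw=-0.05,
)

```text
time: 26.7
tcp_pos: [0.405, -0.066, 0.1947]
eef_rot: [[1.0, 0.016, 0.01], [0.016, -1.0, 0.003], [0.01, -0.003, -1.0]]
wrist_force: [-0.1, -0.3, -0.4]
width: 0.0404
```

Run:
```python
from seg import *
import st
w=snap('wrist','w17.png')
w['fish']=1
seg(w,(190,60,300,240),zt=.03)
```

```text
t 26.7 tcp [405.  -66.  194.7] yaw_y -89.1 zax [ 0.01   0.003 -1.   ] F [-0.1 -0.3 -0.4] w 0.0404 q [-0.27 -0.05  2.17  0.01  1.01  1.28]
cen [421.6 -62.9] area 522 rect [35. 22.] poly [[433, -49], [412, -49], [411, -65], [420, -83], [432, -80], [426, -68]]
  widths by jaw dir [(0, 22), (15, 25), (30, 29), (45, 34), (60, 36), (75, 37), (90, 35), (105, 36), (120, 37), (135, 36), (150, 32), (165, 27)]
cen [508.1 -51.4] area 1000 rect [29. 41.] poly [[522, -35], [497, -31], [493, -52], [502, -72], [522, -71]]
  widths by jaw dir [(0, 29), (15, 32), (30, 36), (45, 40), (60, 42), (75, 41), (90, 41), (105, 45), (120, 47), (135, 46), (150, 42), (165, 35)]
```

View pics/w17.png

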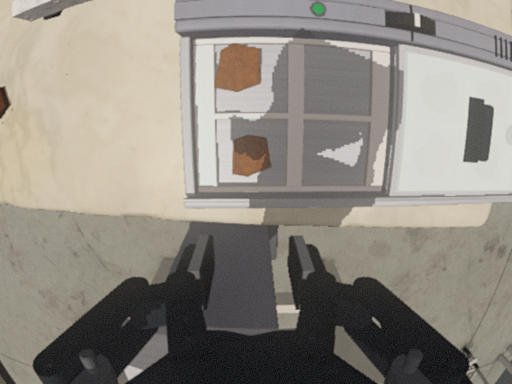

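Request:
servo_tool(
  moves=[
    [[10, 40, 0], 10],
    [[20, 80, 0], 20],
    [[30, 120, 0], 30],
    [[40, 165, 0], 40],
    [[50, 210, 0], 50],
    [[60, 255, 0], 60],
    [[70, 300, 0], 70],
    [[80, 325, 0], 80],
    [[90, 347, -10], 90],
    [[97, 347, -40], 95],
    [[97, 347, -60], 95],
    [[97, 347, -60], 95],
    [[97, 347, -60], 95],
  ],
  claw=0.55,
)

```text
time: 28.38
tcp_pos: [0.5011, 0.2813, 0.1319]
eef_rot: [[-0.103, 0.995, -0.005], [0.995, 0.103, 0.006], [0.006, -0.005, -1.0]]
wrist_force: [0.1, 0.5, 0.1]
width: 0.0666
```

Run:
```python
from seg import *
import st
w=snap('wrist','w18.png')
w['fish']=1
seg(w,(150,100,400,330))
```

```text
t 28.38 tcp [501.1 281.3 131.9] yaw_y 5.9 zax [-0.005  0.006 -1.   ] F [0.1 0.5 0.1] w 0.0666 q [0.43 0.36 1.84 0.01 0.94 0.32]
cen [503.4 283.8] area 1322 rect [39. 46.] poly [[489, 306], [484, 278], [500, 261], [524, 269], [519, 301], [511, 302], [511, 297], [509, 303]]
  widths by jaw dir [(0, 41), (15, 40), (30, 42), (45, 43), (60, 44), (75, 44), (90, 45), (105, 47), (120, 50), (135, 51), (150, 49), (165, 44)]
```

View pics/w18.png

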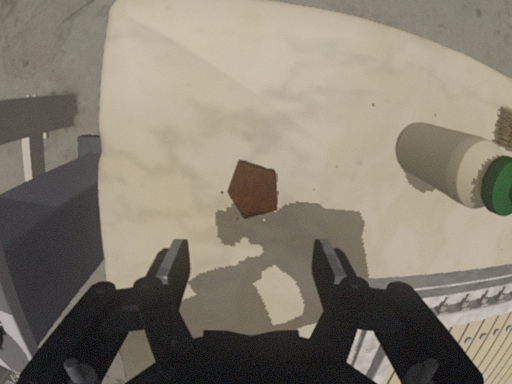

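Request:
servo_tool(
  moves=[
    [[2.5, 0.5, -40], 0],
    [[2.5, 0.5, -80], 0],
    [[2.5, 0.5, -100], 0],
    [[2.5, 0.5, -104], 0],
    [[2.5, 0.5, -105], 0],
    [[2.5, 0.5, -105], 0],
  ],
)

```text
time: 29.18
tcp_pos: [0.5054, 0.2826, 0.0293]
eef_rot: [[-0.103, 0.995, -0.001], [0.995, 0.103, 0.008], [0.008, -0.0, -1.0]]
wrist_force: [0.6, 0.5, 0.5]
width: 0.0663
```

Request:
servo_tool(
  moves=[
    [[0, 0, -1], 0],
    [[0, 0, -1], 0],
    [[0, 0, -1], 0],
    [[0, 0, -1], 0],
    [[0, 0, -1], 0],
    [[0, 0, -1], 0],
  ],
  claw=-1,
)

```text
time: 29.92
tcp_pos: [0.5067, 0.2831, 0.0301]
eef_rot: [[-0.103, 0.995, 0.001], [0.995, 0.103, 0.008], [0.008, 0.002, -1.0]]
wrist_force: [-1.0, -0.9, 7.3]
width: 0.0385
```

Run:
```python
from seg import *
import st
w=snap('wrist','w19.png')
```

```text
t 29.93 tcp [506.7 283.1  30.1] yaw_y 5.9 zax [ 0.001  0.008 -1.   ] F [-1.  -0.9  7.3] w 0.0385 q [0.43 0.53 1.86 0.01 0.75 0.32]
```

View pics/w19.png

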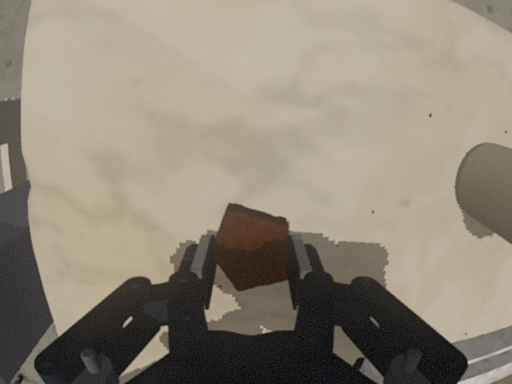

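Request:
servo_tool(
  moves=[
    [[0, 0, 30], 0],
    [[0, -5, 80], -5],
    [[-5, -45, 110], -15],
    [[-15, -90, 110], -25],
    [[-25, -135, 110], -35],
    [[-35, -180, 110], -45],
    [[-45, -225, 110], -55],
    [[-55, -270, 110], -65],
    [[-62, -315, 110], -75],
    [[-70, -360, 110], -85],
    [[-75, -400, 110], -95],
    [[-77, -434, 105], -95],
    [[-77, -434, 65], -95],
    [[-77, -434, 57], -95],
    [[-77, -434, 57], -95],
  ],
)

```text
time: 31.85
tcp_pos: [0.4292, -0.1504, 0.0869]
eef_rot: [[1.0, 0.017, 0.007], [0.017, -1.0, -0.001], [0.007, 0.001, -1.0]]
wrist_force: [-0.5, 0.7, -0.5]
width: 0.0385
```

Run:
```python
from seg import *
import st
w=snap('wrist','w20.png')
```

```text
t 31.85 tcp [ 429.2 -150.4   86.9] yaw_y -89.0 zax [ 0.007 -0.001 -1.   ] F [-0.5  0.7 -0.5] w 0.0385 q [-0.43  0.23  2.14  0.    0.76  1.12]
```

View pics/w20.png

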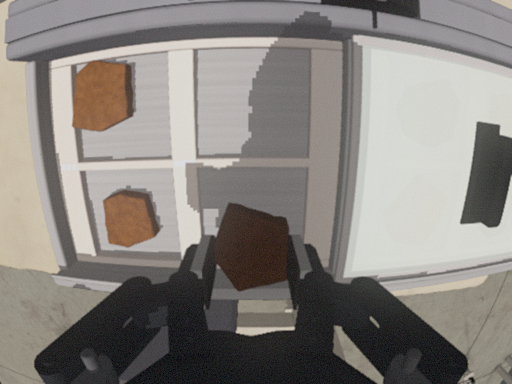

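Request:
servo_tool(
  moves=[
    [[1, -1, -15], 0],
    [[1, -1, -30], 0],
    [[1, -1, -36], 0],
    [[1, -1, -36], 0],
    [[1, -1, -36], 0],
  ],
)

```text
time: 32.52
tcp_pos: [0.4312, -0.1517, 0.0517]
eef_rot: [[1.0, 0.017, 0.009], [0.017, -1.0, -0.002], [0.009, 0.002, -1.0]]
wrist_force: [-0.2, 0.2, 0.2]
width: 0.0384
```

Request:
servo_tool(
  moves=[
    [[0, 0, 0], 0],
    [[0, 0, 0], 0],
    [[0, 0, 2], 0],
    [[0, 0, 10], 0],
    [[0, 0, 40], 0],
    [[0, 0, 90], 0],
    [[-20, 20, 140], 0],
    [[-20, 20, 140], 0],
  ],
  claw=0.03,
)

```text
time: 33.52
tcp_pos: [0.4133, -0.1321, 0.1964]
eef_rot: [[1.0, 0.018, 0.018], [0.018, -1.0, -0.006], [0.018, 0.006, -1.0]]
wrist_force: [0.9, -0.3, 0.7]
width: 0.0441
```

Run:
```python
from seg import *
import st
w=snap('wrist','w21.png')
w['fish']=1
p=snap('scene');cv2.imwrite('pics/s21.png',cv2.resize(p['pixels'][110:220,255:395],None,fx=5,fy=5,interpolation=cv2.INTER_CUBIC))
```

```text
t 33.52 tcp [ 413.3 -132.1  196.4] yaw_y -89.0 zax [ 0.018 -0.006 -1.   ] F [ 0.9 -0.3  0.7] w 0.0441 q [-0.41 -0.01  2.13  0.    1.    1.14]
```

View pics/w21.png

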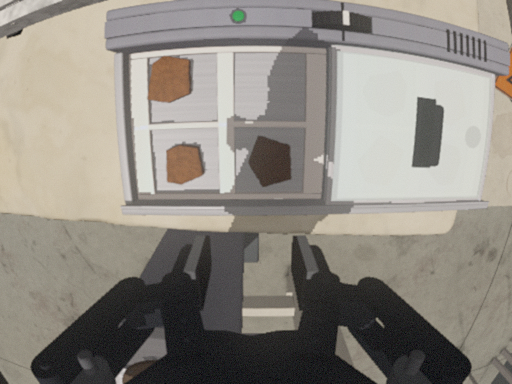

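View pics/s21.png

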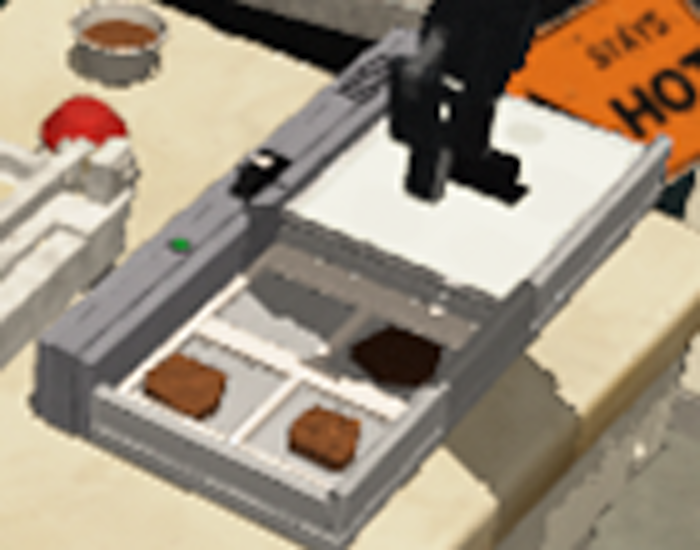

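Run:
```python
from seg import *
w=snap('wrist');w['fish']=1
for n,u,v,z in [('A',170,79,.03),('C',184,164,.03),('B',271,161,.03),('rimcross',226,125,.026),('handle',425,132,.074)]: print(n,ray(w,u,v,z).round(4))
s=snap('scene')
z=lambda X,Y,h:ray(s,255+X/5-.4,110+Y/5-.4,h)
for n,X,Y in [('A',185,383),('C',326,432),('B',400,357)]: print(n,z(X,Y,.03).round(4))
```

```text
A [ 0.5111 -0.0545  0.03  ]
C [ 0.428  -0.0666  0.03  ]
B [ 0.4319 -0.1517  0.03  ]
rimcross [ 0.4658 -0.1079  0.026 ]
handle [ 0.4736 -0.2879  0.074 ]
A [ 0.5133 -0.0471  0.03  ]
C [ 0.4279 -0.0603  0.03  ]
B [ 0.4288 -0.1444  0.03  ]
```

Request:
servo_tool(
  moves=[
    [[5, 40, -30], 0],
    [[10, 75, -70], 0],
    [[10, 75, -75], 0],
    [[10, 75, -75], 0],
  ],
)

```text
time: 34.22
tcp_pos: [0.4198, -0.0566, 0.1142]
eef_rot: [[1.0, 0.018, 0.004], [0.018, -1.0, -0.001], [0.004, 0.001, -1.0]]
wrist_force: [-0.2, -0.5, -0.4]
width: 0.0439
```

Run:
```python
from seg import *
import st
w=snap('wrist')
w['fish']=1
cv2.imwrite('pics/w22.png',cv2.resize(w['pixels'][10:240,120:400],None,fx=2.6,fy=2.6,interpolation=cv2.INTER_CUBIC))
seg(w,(130,40,300,200),zt=.03)
```

```text
t 34.23 tcp [419.8 -56.6 114.2] yaw_y -89.0 zax [ 0.004 -0.001 -1.   ] F [-0.2 -0.5 -0.4] w 0.0439 q [-0.24  0.13  2.2  -0.    0.82  1.32]
cen [436.3 -67.8] area 427 rect [21. 33.] poly [[447, -78], [449, -66], [437, -60], [443, -54], [428, -50], [429, -81]]
  widths by jaw dir [(0, 21), (15, 24), (30, 26), (45, 29), (60, 31), (75, 31), (90, 33), (105, 33), (120, 34), (135, 33), (150, 30), (165, 25)]
cen [515.1 -51.4] area 1414 rect [41. 44.] poly [[537, -46], [531, -36], [496, -31], [493, -53], [505, -59], [499, -61], [501, -72], [532, -71]]
  widths by jaw dir [(0, 44), (15, 45), (30, 45), (45, 46), (60, 46), (75, 42), (90, 41), (105, 48), (120, 53), (135, 54), (150, 51), (165, 45)]
```

View pics/w22.png

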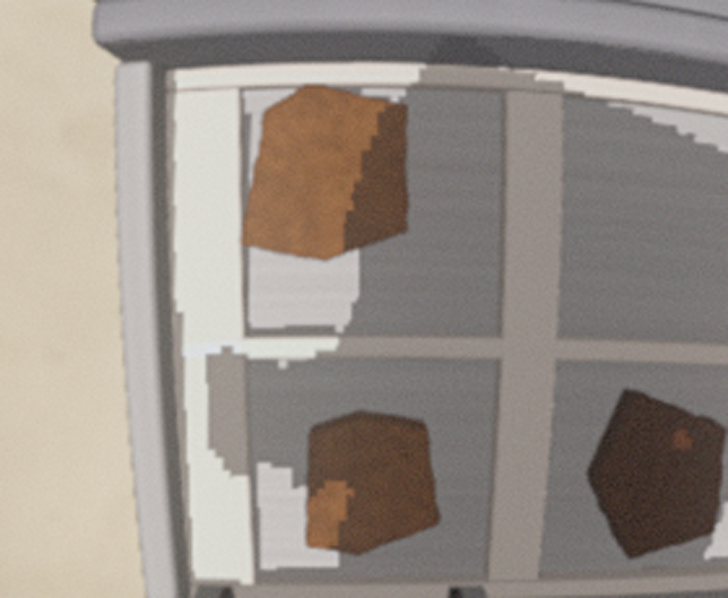

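Request:
servo_tool(
  moves=[
    [[10, -40, 25], 0],
    [[20, -90, 30], 0],
    [[30, -140, 30], 0],
    [[40, -190, 30], 0],
    [[51, -240, 25], 0],
    [[51, -251, 5], 0],
    [[51, -251, -20], 0],
    [[51, -251, -33], 0],
    [[51, -251, -34], 0],
    [[51, -251, -34], 0],
  ],
  claw=0,
)

```text
time: 35.52
tcp_pos: [0.4723, -0.3086, 0.0822]
eef_rot: [[1.0, 0.017, 0.008], [0.017, -1.0, -0.003], [0.008, 0.003, -1.0]]
wrist_force: [-0.3, 0.3, 0.2]
width: 0.0426
```

Request:
servo_tool(
  moves=[
    [[0, 0, 0], 0],
    [[0, 0, 0], 0],
    [[0, 0, 0], 0],
    [[0, 0, 0], 0],
    [[0, 0, 0], 0],
  ],
  claw=-1,
)

```text
time: 36.15
tcp_pos: [0.4732, -0.3077, 0.0837]
eef_rot: [[1.0, 0.017, 0.009], [0.017, -1.0, -0.002], [0.009, 0.002, -1.0]]
wrist_force: [0.1, 3.3, 5.7]
width: 0.0122
```

```bash
python3 st.py
```

```text
t 36.15 tcp [ 473.2 -307.7   83.7] yaw_y -89.0 zax [ 0.009 -0.002 -1.   ] F [0.1 3.3 5.7] w 0.0122 q [-0.66  0.41  1.89  0.01  0.83  0.89]
```

Request:
servo_tool(
  moves=[
    [[-0.3, 20, 0], 0],
    [[-0.8, 45, 0], 0],
    [[-1.2, 70, 0], 0],
    [[-1.7, 95, 0], 0],
    [[-2, 120, 0], 0],
    [[-2.5, 145, 0], 0],
    [[-3, 170, 0], 0],
    [[-3.2, 190, 0], 0],
    [[-3.4, 199, 0], 0],
    [[-3.4, 203, 0], 0],
    [[-3.4, 203, 0], 0],
    [[-3.4, 203, 0], 0],
  ],
)

```text
time: 37.65
tcp_pos: [0.4689, -0.1074, 0.0837]
eef_rot: [[1.0, 0.02, 0.008], [0.02, -1.0, -0.007], [0.008, 0.008, -1.0]]
wrist_force: [-3.1, -14.2, -1.7]
width: 0.0123
```

Request:
servo_tool(
  moves=[
    [[0, 0, 0], 0],
    [[0, 0, 0], 0],
    [[0, 0, 20], 0],
    [[10, 0, 50], 0],
    [[30, -30, 60], 0],
    [[60, -60, 60], 0],
    [[80, -80, 60], 0],
    [[80, -80, 60], 0],
  ],
  claw=0,
)

```text
time: 38.65
tcp_pos: [0.5507, -0.1881, 0.1443]
eef_rot: [[1.0, 0.019, 0.01], [0.019, -1.0, -0.008], [0.01, 0.008, -1.0]]
wrist_force: [-0.3, 1.8, -0.1]
width: 0.0428
```

Run:
```python
from seg import *
import st
w=snap('wrist','w23.png')
p=snap('scene');cv2.imwrite('pics/s23.png',cv2.resize(p['pixels'][110:220,255:395],None,fx=5,fy=5,interpolation=cv2.INTER_CUBIC))
```

```text
t 38.65 tcp [ 550.7 -188.1  144.3] yaw_y -88.9 zax [ 0.01  -0.008 -1.   ] F [-0.3  1.8 -0.1] w 0.0428 q [-0.4   0.35  1.83 -0.    0.95  1.15]
```

View pics/w23.png

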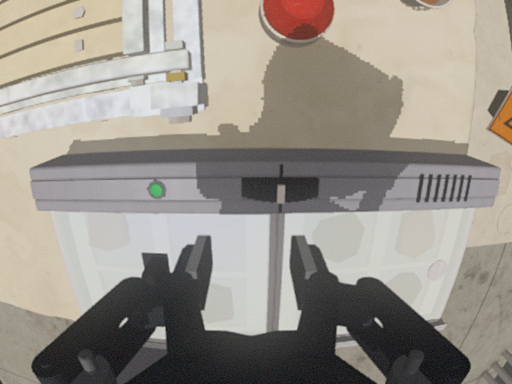

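View pics/s23.png

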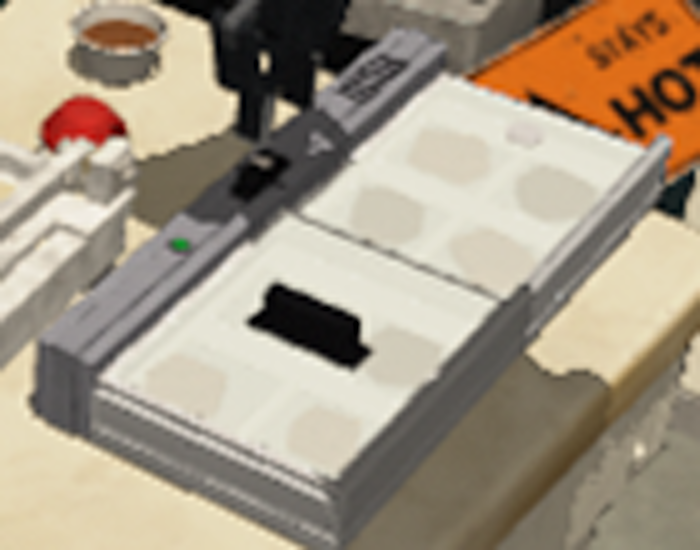

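Request:
servo_tool(
  moves=[
    [[17, -4, -20], 0],
    [[17, -4, -30], 0],
    [[17, -4, -40], 0],
    [[17, -4, -46], 0],
    [[17, -4, -48], 0],
    [[17, -9, -48], 0],
    [[17, -14, -48], 0],
    [[17, -19, -48], 0],
    [[17, -24, -48], 0],
    [[17, -29, -48], 0],
    [[17, -34, -48], 0],
    [[17, -39, -48], 0],
    [[17, -39, -20], 0],
    [[17, -39, -12], 0],
    [[17, -39, -12], 0],
  ],
  claw=-1,
)

```text
time: 40.62
tcp_pos: [0.5658, -0.2257, 0.1321]
eef_rot: [[1.0, 0.02, 0.008], [0.02, -1.0, -0.007], [0.008, 0.007, -1.0]]
wrist_force: [-0.4, 0.5, -0.1]
width: -0.0
```

```bash
cat > wh.py <<'E'
from seg import *
import st,sys
w=snap('wrist')
w['fish']=1
u,v=proj(w,[.568,-.21,.066],True)
u=int(u);v=int(v);print(u,v)
u0=max(u-80,0)
c=w['pixels'][v-60:v+60,u0:u0+160]
cv2.imwrite('pics/'+sys.argv[1],cv2.resize(c,None,fx=5,fy=5,interpolation=cv2.INTER_CUBIC))
b=w['pixels'].astype(int)
for n,m in [('red',(b[...,2]>b[...,1]+60)&(b[...,2]>b[...,0]+60))]:
    m=m.copy();m[:v-18]=0;m[v+18:]=0;m[:,:u-45]=0;m[:,u+45:]=0
    ys,xs=np.nonzero(m)
    if len(xs): 
        q=ray(w,xs.mean(),ys.mean(),.0735); print(n,len(xs),xs.mean(),ys.mean(),q, 'ang',1.2-(q[1]+.2100)/.034)
E
python3 wh.py wh1.png
```

```text
t 40.62 tcp [ 565.8 -225.7  132.1] yaw_y -88.9 zax [ 0.008 -0.007 -1.   ] F [-0.4  0.5 -0.1] w -0.0 q [-0.45  0.41  1.77 -0.    0.95  1.1 ]
226 217
red 125 219.768 220.504 [ 0.56869671 -0.20595906  0.0735    ] ang 1.0811489648324653
```

View pics/wh1.png

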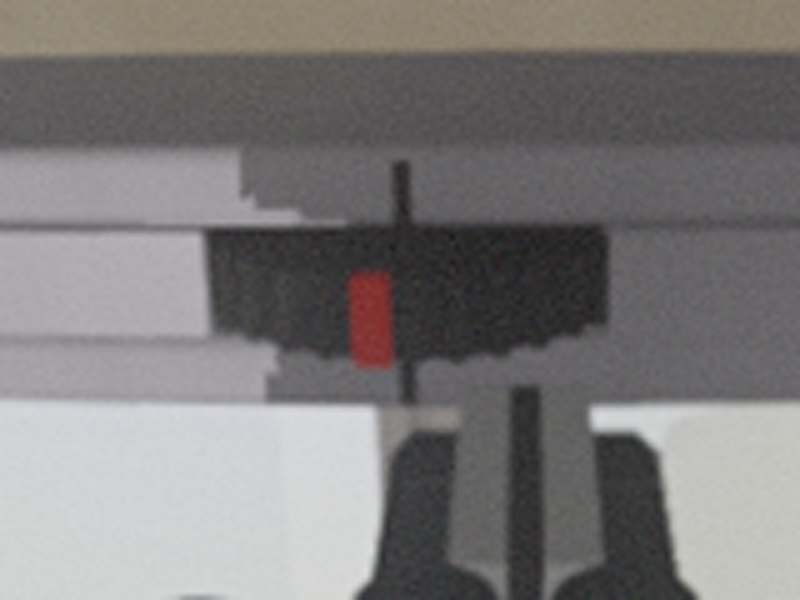

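Request:
servo_tool(
  moves=[
    [[2, 18, -25], 0],
    [[2, 18, -35], 0],
    [[2, 18, -37], 0],
    [[2, 18, -37], 0],
    [[2, 15, -37], 0],
    [[2, 11.5, -37], 0],
    [[2, 11.5, -37], 0],
    [[2, 11.5, -10], 0],
    [[2, 0, 0], 0],
    [[2, 0, 0], 0],
    [[2, 0, 0], 0],
  ],
)

```text
time: 42.05
tcp_pos: [0.5662, -0.2251, 0.1297]
eef_rot: [[1.0, 0.02, 0.004], [0.02, -1.0, -0.005], [0.004, 0.005, -1.0]]
wrist_force: [-1.0, -0.3, -0.8]
width: -0.0001
```

```bash
python3 wh.py wh2.png
```

```text
t 42.05 tcp [ 566.2 -225.1  129.7] yaw_y -88.9 zax [ 0.004 -0.005 -1.   ] F [-1.  -0.3 -0.8] w -0.0001 q [-0.45  0.42  1.76 -0.    0.95  1.1 ]
227 218
red 134 237.6865671641791 221.67164179104478 [ 0.56937392 -0.2170657   0.0735    ] ang 1.4078148199617249
```

View pics/wh2.png

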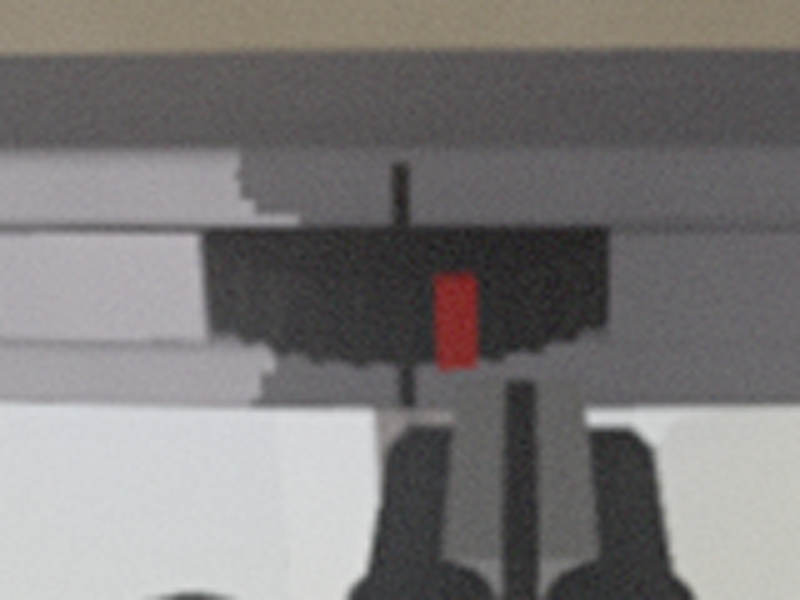

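Request:
servo_tool(
  moves=[
    [[2, 12, -20], 0],
    [[2, 12, -30], 0],
    [[2, 12, -35], 0],
    [[2, 12, -35], 0],
    [[2, 15, -35], 0],
    [[2, 18.5, -35], 0],
    [[2, 18.5, -35], 0],
    [[2, 18.5, -15], 0],
    [[2, 18.5, 0], 0],
    [[2, 18.5, 0], 0],
    [[2, 0, 0], 0],
    [[2, 0, 0], 0],
    [[2, 0, 0], 0],
  ],
)

```text
time: 43.72
tcp_pos: [0.5676, -0.2251, 0.1287]
eef_rot: [[1.0, 0.019, 0.002], [0.019, -1.0, -0.004], [0.002, 0.004, -1.0]]
wrist_force: [-0.8, -0.2, 0.2]
width: 0.0002
```

```bash
python3 wh.py wh3.png
```

```text
t 43.73 tcp [ 567.6 -225.1  128.7] yaw_y -88.9 zax [ 0.002 -0.004 -1.   ] F [-0.8 -0.2  0.2] w 0.0002 q [-0.45  0.42  1.76 -0.    0.95  1.11]
227 221
red 134 232.76119402985074 224.26119402985074 [ 0.56922956 -0.21389556  0.0735    ] ang 1.3145753656629875
```

View pics/wh3.png

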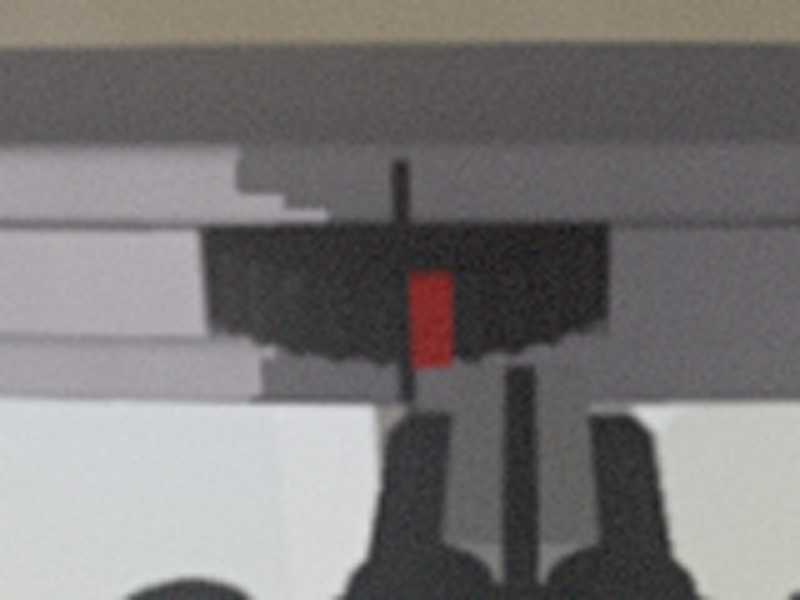

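Off by about 4 mm. The same stroke again, 1 mm longer.

Request:
servo_tool(
  moves=[
    [[1, 12, -20], 0],
    [[1, 12, -30], 0],
    [[1, 12, -34], 0],
    [[1, 12, -34], 0],
    [[1, 15, -34], 0],
    [[1, 19.5, -34], 0],
    [[1, 19.5, -34], 0],
    [[1, 19.5, -15], 0],
    [[1, 19.5, 0], 0],
    [[1, 19.5, 0], 0],
    [[1, 0, 0], 0],
    [[1, 0, 0], 0],
    [[1, 0, 0], 0],
  ],
)

```text
time: 45.4
tcp_pos: [0.5681, -0.2252, 0.1279]
eef_rot: [[1.0, 0.018, 0.001], [0.018, -1.0, -0.003], [0.001, 0.003, -1.0]]
wrist_force: [-0.3, -0.7, 0.8]
width: -0.0001
```

```bash
python3 wh.py wh4.png
```

```text
t 45.4 tcp [ 568.1 -225.2  127.9] yaw_y -88.9 zax [ 0.001 -0.003 -1.   ] F [-0.3 -0.7  0.8] w -0.0001 q [-0.45  0.43  1.76 -0.    0.96  1.11]
227 222
red 131 225.32824427480915 226.05343511450383 [ 0.56865443 -0.20916118  0.0735    ] ang 1.175328962152218
```

View pics/wh4.png

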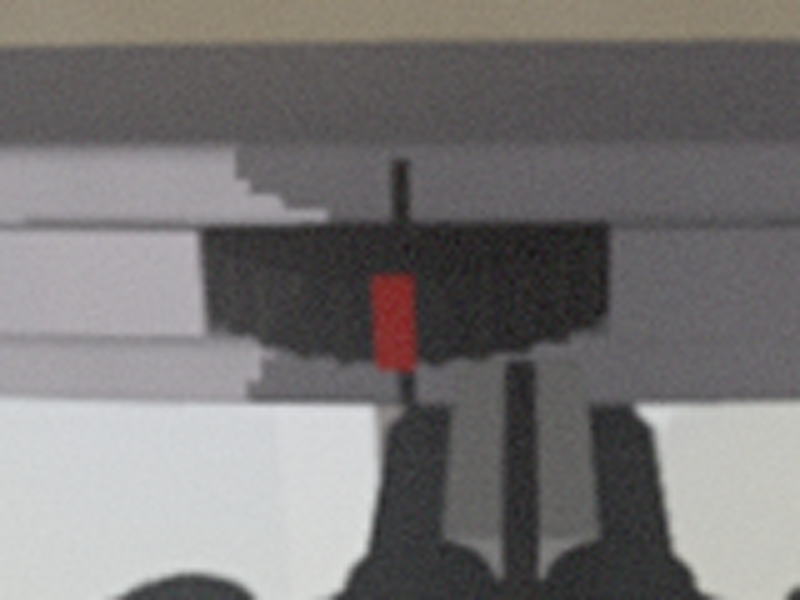

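Request:
servo_tool(
  moves=[
    [[0, 0, 40], 0],
    [[-30, -30, 80], 0],
    [[-80, -80, 100], 0],
    [[-130, -130, 100], 0],
    [[-170, -180, 100], 0],
    [[-210, -230, 100], 0],
    [[-250, -270, 100], 0],
    [[-250, -270, 100], 0],
    [[-250, -270, 100], 0],
  ],
)

```text
time: 46.58
tcp_pos: [0.3176, -0.495, 0.2276]
eef_rot: [[1.0, 0.017, 0.001], [0.017, -1.0, -0.002], [0.001, 0.002, -1.0]]
wrist_force: [0.5, 0.4, 0.4]
width: 0.0005
```

Run:
```python
from h import *
import st
p=snap('top','t30.png')
cv2.imwrite('pics/t30z.png',cv2.resize(p['pixels'][165:260,260:420],None,fx=5,fy=5,interpolation=cv2.INTER_CUBIC))
```

```text
t 46.58 tcp [ 317.6 -495.   227.6] yaw_y -89.0 zax [ 0.001 -0.002 -1.   ] F [0.5 0.4 0.4] w 0.0005 q [-1.07  0.27  1.75  0.    1.12  0.48]
```

View pics/t30z.png

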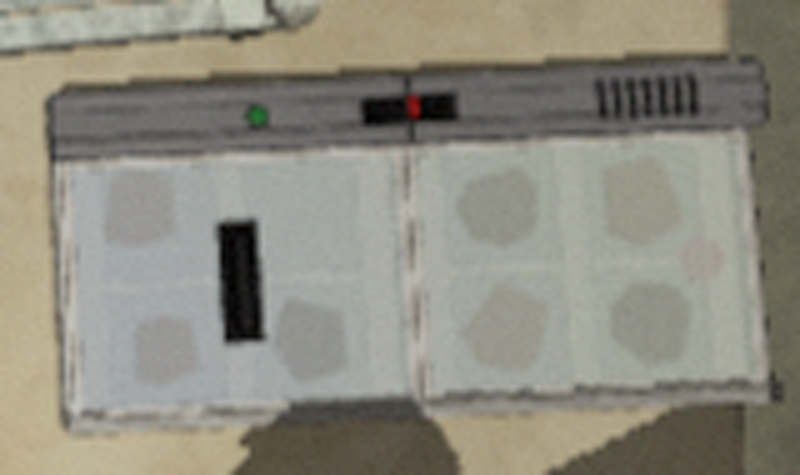

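View pics/t30.png

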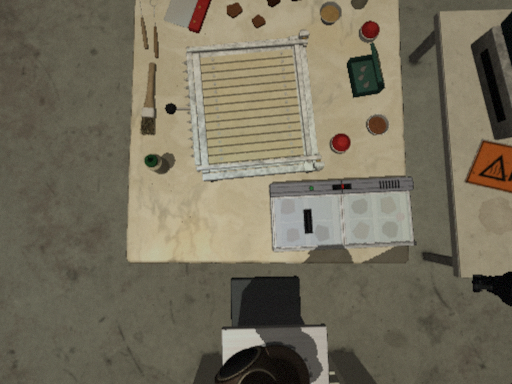

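The lid is shut, the red line stands at the index (413 against 411, zoomed) and three pieces show in the left wells. The timer and bottle have not moved, and no loose pieces are left on the near table.

```bash
python3 -c "
from workcell import sign_off; print(sign_off())"
```

```text
the job is handed in; nothing more can be done
None
```

I finished the job and handed it in at about 47 s of the 192 s allowed; no verdict is reported, so success rests on my own camera checks. I rolled the wheel to white and slid the left lid fully open, about 200 mm to its stop. I then laid the three loose pieces in three separate left wells, slid the lid shut to its stop and rolled the wheel to red.

- **Wheel:** on white, the line read about 0.03 rad from the index and still looked on it after the lid was shut. On red it read about 1.18 rad in the wrist view, and the top view also showed the line at the index. Rolling to red first overshot to about 1.41 rad, so I brought it back in two short strokes.
- **Pieces:** only three were on the near table. Two lie within about 5 mm of their well's middle.
- **Weakest margin:** the milk-chocolate piece in the far left well looked flat but off-centre, towards its far left corner, by roughly 10–13 mm against the 20 mm limit. The scene camera put it up to 17 mm off to the left, but that camera read about 6–7 mm further left than the wrist camera on all three pieces. I left the piece where it was.
- **Everything else:** the right lid looked shut throughout, and the timer and bottle look unmoved in the last top view. The arm ended well clear of everything.

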